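# Make up the doorbell relay row and cover it

### The job

First slide the red stop along the T-slot and out at its open end, lift it off and put it in the grey bin. Then set all the grey relay modules on the rail in one straight row that starts at the fixed blue module, each butted up to its neighbour with no gap and with its sides flush, 46 mm sides along the rail, in any order. Last, lay one orange dust cover, rib up, centred and square on top of every module, the blue one too (a cover may be left over), and leave the bell and the hex key alone.

Things in the scene. Friction and masses are not known exactly. Their poses are not given: they have to be found in the camera images.
- tray: White melamine tray, fixed, 335 x 140 mm (x, y), rim 12 mm high. On it an aluminium T-slot rail, 240 mm long (tray x -115 to +125 mm), 100 mm wide, flat top 26 mm above the tray's underside. Slot along its middle (tray y = 0), 16 mm wide, to the open -x end, which points roughly to the robot. The row grows from the blue module towards tray -x on the rail's top. Origin: underside, tray y = 0.
- rail (a point): The open end of the T-slot: middle of the rail's -x end at the height of the rail's top. Axes as the tray's.
- base (a point): Centre, half-way up, of the fixed first module: a blue block 46 x 60 x 40 mm (tray x, y, z) fastened on top of the rail at its +x end (its lower face is level with the rail's top). Axes as the tray's.
- stop (a point): Stop captive in the T-slot, slides freely, 70 g. This point: centre of its red grip block, 30 mm (its x, along the slot) x 20 mm (y) x 36 mm high, 42 mm above the underside of its black foot (40 x 36 x 6 mm). In the slot the foot's underside is 16 mm below the rail's top; it lifts out only when this point is over 20 mm beyond the open end. Past it: the tray floor, 4 mm lower; its rim is 75 mm off.
- bin: Grey plastic bin, fixed, 130 x 130 mm outside, 70 mm high, walls and floor 4 mm, open at the top; its hinged lid stands wide open, leaning outwards from its +y rim. Origin: centre of its underside.
- module1 (a point): Grey plastic relay module, a plain closed block: 46 mm long (its x), 60 mm wide (its y), 40 mm high, about 0.16 kg, black seam line round it. Both ends alike, so it may stand either way round. Loose; may be absent (None). This point is its centre, half-way up. Starts upright on the shelf board beside the tray.
- module2 (a point): Grey plastic relay module, a plain closed block: 46 mm long (its x), 60 mm wide (its y), 40 mm high, about 0.16 kg, black seam line round it. Both ends alike, so it may stand either way round. Loose; may be absent (None). This point is its centre, half-way up. Starts upright on the shelf board beside the tray.
- module3 (a point): Grey plastic relay module, a plain closed block: 46 mm long (its x), 60 mm wide (its y), 40 mm high, about 0.16 kg, black seam line round it. Both ends alike, so it may stand either way round. Loose; may be absent (None). This point is its centre, half-way up. Starts upright on the shelf board beside the tray.
- cover1 (a point): Loose orange dust cover, 50 g, all four alike: plate 42 mm (its x) x 56 mm (y) x 5 mm with an upright finger rib in the middle of its top, 36 mm long along x, 12 mm thick in y, 23 mm high. This point: its centre, 14 mm above its underside, inside the rib. Nothing locates it on a module; centred, it lies 2 mm in from every edge. Starts rib up on the shelf board (z = 0).
- cover2 (a point): Loose orange dust cover, 50 g, all four alike: plate 42 mm (its x) x 56 mm (y) x 5 mm with an upright finger rib in the middle of its top, 36 mm long along x, 12 mm thick in y, 23 mm high. This point: its centre, 14 mm above its underside, inside the rib. Nothing locates it on a module; centred, it lies 2 mm in from every edge. Starts rib up on the shelf board (z = 0).
- cover3 (a point): Loose orange dust cover, 50 g, all four alike: plate 42 mm (its x) x 56 mm (y) x 5 mm with an upright finger rib in the middle of its top, 36 mm long along x, 12 mm thick in y, 23 mm high. This point: its centre, 14 mm above its underside, inside the rib. Nothing locates it on a module; centred, it lies 2 mm in from every edge. Starts rib up on the shelf board (z = 0).
- cover4 (a point): Loose orange dust cover, 50 g, all four alike: plate 42 mm (its x) x 56 mm (y) x 5 mm with an upright finger rib in the middle of its top, 36 mm long along x, 12 mm thick in y, 23 mm high. This point: its centre, 14 mm above its underside, inside the rib. Nothing locates it on a module; centred, it lies 2 mm in from every edge. Starts rib up on the shelf board (z = 0).
- bell: Chrome bell with a knob, on a round wooden foot 72 mm across, 53 mm high. A bystander. Origin: centre of its underside.
- hexkey: Stainless hex key, 95 by 30 mm, 6 mm thick. A bystander. Origin near its middle, on the shelf board.
There are look-alikes about, which are no part of the job. What is shaped like the part that bears cover3 but green is not meant.

How it is judged (in metres and radians):
On the way, in this order (a step that is already met when the one before it is completed fails the run):
1. the stop lies in the grey bin (x of stop in the frame of bin between -0.062 and 0.062 m and y of stop in the frame of bin between -0.062 and 0.062 m and z of stop in the frame of bin between 0 and 0.07 m), for 0.2 s.
2. all grey modules stand on the rail in a row butted up to the blue module (angle between each of module1, module2, module3's own z axis and vertical below 0.06 rad and x of module1 in the frame of base between -0.144 and -0.0445 m and y of module1 in the frame of base between -0.006 and 0.006 m and x of module2 in the frame of base between -0.144 and -0.0445 m and y of module2 in the frame of base between -0.006 and 0.006 m and x of module3 in the frame of base between -0.144 and -0.0445 m and y of module3 in the frame of base between -0.006 and 0.006 m and ((x of module1 in the frame of base between -0.0492 and -0.0445 m and y of module1 in the frame of base between -0.004 and 0.004 m and z of module1 in the frame of base between -0.003 and 0.003 m and angle between the x axis of module1 and the x axis of base, either way round below 0.07 rad) or (x of module2 in the frame of base between -0.0492 and -0.0445 m and y of module2 in the frame of base between -0.004 and 0.004 m and z of module2 in the frame of base between -0.003 and 0.003 m and angle between the x axis of module2 and the x axis of base, either way round below 0.07 rad) or (x of module3 in the frame of base between -0.0492 and -0.0445 m and y of module3 in the frame of base between -0.004 and 0.004 m and z of module3 in the frame of base between -0.003 and 0.003 m and angle between the x axis of module3 and the x axis of base, either way round below 0.07 rad)) and ((x of module1 in the frame of base between -0.0492 and -0.0445 m and y of module1 in the frame of base between -0.004 and 0.004 m and z of module1 in the frame of base between -0.003 and 0.003 m and angle between the x axis of module1 and the x axis of base, either way round below 0.07 rad) or (horizontal distance between module1 and module2 between 0.0445 and 0.0493 m and y of module1 in the frame of module2 between -0.004 and 0.004 m and z of module1 in the frame of module2 between -0.003 and 0.003 m and angle between the x axis of module1 and the x axis of module2, either way round below 0.07 rad) or (horizontal distance between module1 and module3 between 0.0445 and 0.0493 m and y of module1 in the frame of module3 between -0.004 and 0.004 m and z of module1 in the frame of module3 between -0.003 and 0.003 m and angle between the x axis of module1 and the x axis of module3, either way round below 0.07 rad)) and ((x of module2 in the frame of base between -0.0492 and -0.0445 m and y of module2 in the frame of base between -0.004 and 0.004 m and z of module2 in the frame of base between -0.003 and 0.003 m and angle between the x axis of module2 and the x axis of base, either way round below 0.07 rad) or (horizontal distance between module2 and module1 between 0.0445 and 0.0493 m and y of module2 in the frame of module1 between -0.004 and 0.004 m and z of module2 in the frame of module1 between -0.003 and 0.003 m and angle between the x axis of module2 and the x axis of module1, either way round below 0.07 rad) or (horizontal distance between module2 and module3 between 0.0445 and 0.0493 m and y of module2 in the frame of module3 between -0.004 and 0.004 m and z of module2 in the frame of module3 between -0.003 and 0.003 m and angle between the x axis of module2 and the x axis of module3, either way round below 0.07 rad)) and ((x of module3 in the frame of base between -0.0492 and -0.0445 m and y of module3 in the frame of base between -0.004 and 0.004 m and z of module3 in the frame of base between -0.003 and 0.003 m and angle between the x axis of module3 and the x axis of base, either way round below 0.07 rad) or (horizontal distance between module3 and module1 between 0.0445 and 0.0493 m and y of module3 in the frame of module1 between -0.004 and 0.004 m and z of module3 in the frame of module1 between -0.003 and 0.003 m and angle between the x axis of module3 and the x axis of module1, either way round below 0.07 rad) or (horizontal distance between module3 and module2 between 0.0445 and 0.0493 m and y of module3 in the frame of module2 between -0.004 and 0.004 m and z of module3 in the frame of module2 between -0.003 and 0.003 m and angle between the x axis of module3 and the x axis of module2, either way round below 0.07 rad))), for 0.2 s.
At the end, for the whole second after the job is handed in: Stop in the bin; grey modules upright in one row on the rail, the first against the blue one (gaps under 3 mm, 6 mm in all; sides within 4 mm of the next, 6 mm of the blue; 4 degrees); a level cover, rib up, on blue and grey modules, centred within 4 mm each way, square within 5 degrees (all of step 1 and all of step 2 and ((x of cover1 in the frame of base between -0.004 and 0.004 m and y of cover1 in the frame of base between -0.004 and 0.004 m and z of cover1 in the frame of base between 0.031 and 0.037 m and angle between the x axis of cover1 and the x axis of base, either way round below 0.09 rad and angle between cover1's own z axis and vertical below 0.06 rad) or (x of cover2 in the frame of base between -0.004 and 0.004 m and y of cover2 in the frame of base between -0.004 and 0.004 m and z of cover2 in the frame of base between 0.031 and 0.037 m and angle between the x axis of cover2 and the x axis of base, either way round below 0.09 rad and angle between cover2's own z axis and vertical below 0.06 rad) or (x of cover3 in the frame of base between -0.004 and 0.004 m and y of cover3 in the frame of base between -0.004 and 0.004 m and z of cover3 in the frame of base between 0.031 and 0.037 m and angle between the x axis of cover3 and the x axis of base, either way round below 0.09 rad and angle between cover3's own z axis and vertical below 0.06 rad) or (x of cover4 in the frame of base between -0.004 and 0.004 m and y of cover4 in the frame of base between -0.004 and 0.004 m and z of cover4 in the frame of base between 0.031 and 0.037 m and angle between the x axis of cover4 and the x axis of base, either way round below 0.09 rad and angle between cover4's own z axis and vertical below 0.06 rad)) and ((x of cover1 in the frame of module1 between -0.004 and 0.004 m and y of cover1 in the frame of module1 between -0.004 and 0.004 m and z of cover1 in the frame of module1 between 0.031 and 0.037 m and angle between the x axis of cover1 and the x axis of module1, either way round below 0.09 rad and angle between cover1's own z axis and vertical below 0.06 rad) or (x of cover2 in the frame of module1 between -0.004 and 0.004 m and y of cover2 in the frame of module1 between -0.004 and 0.004 m and z of cover2 in the frame of module1 between 0.031 and 0.037 m and angle between the x axis of cover2 and the x axis of module1, either way round below 0.09 rad and angle between cover2's own z axis and vertical below 0.06 rad) or (x of cover3 in the frame of module1 between -0.004 and 0.004 m and y of cover3 in the frame of module1 between -0.004 and 0.004 m and z of cover3 in the frame of module1 between 0.031 and 0.037 m and angle between the x axis of cover3 and the x axis of module1, either way round below 0.09 rad and angle between cover3's own z axis and vertical below 0.06 rad) or (x of cover4 in the frame of module1 between -0.004 and 0.004 m and y of cover4 in the frame of module1 between -0.004 and 0.004 m and z of cover4 in the frame of module1 between 0.031 and 0.037 m and angle between the x axis of cover4 and the x axis of module1, either way round below 0.09 rad and angle between cover4's own z axis and vertical below 0.06 rad)) and ((x of cover1 in the frame of module2 between -0.004 and 0.004 m and y of cover1 in the frame of module2 between -0.004 and 0.004 m and z of cover1 in the frame of module2 between 0.031 and 0.037 m and angle between the x axis of cover1 and the x axis of module2, either way round below 0.09 rad and angle between cover1's own z axis and vertical below 0.06 rad) or (x of cover2 in the frame of module2 between -0.004 and 0.004 m and y of cover2 in the frame of module2 between -0.004 and 0.004 m and z of cover2 in the frame of module2 between 0.031 and 0.037 m and angle between the x axis of cover2 and the x axis of module2, either way round below 0.09 rad and angle between cover2's own z axis and vertical below 0.06 rad) or (x of cover3 in the frame of module2 between -0.004 and 0.004 m and y of cover3 in the frame of module2 between -0.004 and 0.004 m and z of cover3 in the frame of module2 between 0.031 and 0.037 m and angle between the x axis of cover3 and the x axis of module2, either way round below 0.09 rad and angle between cover3's own z axis and vertical below 0.06 rad) or (x of cover4 in the frame of module2 between -0.004 and 0.004 m and y of cover4 in the frame of module2 between -0.004 and 0.004 m and z of cover4 in the frame of module2 between 0.031 and 0.037 m and angle between the x axis of cover4 and the x axis of module2, either way round below 0.09 rad and angle between cover4's own z axis and vertical below 0.06 rad)) and ((x of cover1 in the frame of module3 between -0.004 and 0.004 m and y of cover1 in the frame of module3 between -0.004 and 0.004 m and z of cover1 in the frame of module3 between 0.031 and 0.037 m and angle between the x axis of cover1 and the x axis of module3, either way round below 0.09 rad and angle between cover1's own z axis and vertical below 0.06 rad) or (x of cover2 in the frame of module3 between -0.004 and 0.004 m and y of cover2 in the frame of module3 between -0.004 and 0.004 m and z of cover2 in the frame of module3 between 0.031 and 0.037 m and angle between the x axis of cover2 and the x axis of module3, either way round below 0.09 rad and angle between cover2's own z axis and vertical below 0.06 rad) or (x of cover3 in the frame of module3 between -0.004 and 0.004 m and y of cover3 in the frame of module3 between -0.004 and 0.004 m and z of cover3 in the frame of module3 between 0.031 and 0.037 m and angle between the x axis of cover3 and the x axis of module3, either way round below 0.09 rad and angle between cover3's own z axis and vertical below 0.06 rad) or (x of cover4 in the frame of module3 between -0.004 and 0.004 m and y of cover4 in the frame of module3 between -0.004 and 0.004 m and z of cover4 in the frame of module3 between 0.031 and 0.037 m and angle between the x axis of cover4 and the x axis of module3, either way round below 0.09 rad and angle between cover4's own z axis and vertical below 0.06 rad))); the robot touches nothing.
It fails at once if the bell is pushed away (distance of bell from where it was at the start of the episode above 0.03 m).
It fails at once if the hex key is pushed away (distance of hexkey from where it was at the start of the episode above 0.03 m).
Of box1, box2, box3 only 2 to 3 are there at a start; the rules pass over those that are not, and their reading is None.
At some moment in a run one of box1, box2, box3 may be knocked a few centimetres aside while the robot is not near it.
Once in a run the grip may slacken for a moment while it holds something.
It also fails if it takes over 210 s, if anything falls off the work surface, if the arm or the gripper's body presses on something with over 40 N, if the wrist force passes 120 N, or if a joint passes its speed limit or range.

### The arm

A 6-joint arm with a two-finger parallel gripper is mounted at the origin on the work surface. World frame = base frame: x ahead of the robot, y to its left, z up, the work surface at z = 0. Lengths are in mm, angles in rad, forces in N, time in s.
With the tool pointing down it reaches from about 325 to 850 mm from the base axis. Payload 15.5 kg.
Tool frame: the origin (TCP) lies at the very end of the fingers, on their centre line; the grasp point (between the pads) lies 19 mm behind it; z points along the fingers, y is the line along which they close (so a half turn about z gives the same grasp; the last joint's range is limited). The gripper opens to 91 mm and grips with 3 to 60 N. Pads are 32 mm wide; open, the fingers measure 118 mm over their backs; the gripper's body (76 mm by 178 mm) begins 60 mm behind the grasp point.
Start: joints at [1.181, 0.494, 1.345, -0, 1.302, -0.096], TCP at [181.588, 598.04, 213.915] pointing down, gripper open.
Joint ranges: [-2.91, 2.91], [-0.82, 2.16], [0.22, 2.67], [-1.22, 4.37], [0.12, 2.79], [-3.08, 3.08]. Speed limits (rad/s): [1.89, 1.89, 2.57, 3.01, 3.01, 3.01].

### API

Orientations are given as a 3x3 rotation matrix whose columns are the frame's x, y, z axes.
In Python, from rig import arm, cams gives the robot as it stands.
- The arm moves only by the shell command python3 -m jog 'ROWS' [FORCE]. ROWS is JSON, one flat list of numbers, 7 for each row, row after row: the finger opening in mm, from 0 to 91.2, then the shift along the tool's x, y, z each as a share of 15 cm, from -1 to 1, then the turn, a rotation vector about the tool's x, y, z each as a share of 2 rad, from -1 to 1. In form: [claw, dx, dy, dz, wx, wy, wz, claw, dx, dy, dz, wx, wy, wz, ...]. A call has 1 to 20 rows; each row is the pose to reach, as a shift and turn from the pose commanded when the call began, along the tool's axes at that moment; what a row does not reach only later rows make up. A row lasts 1/8 s, in which the tool goes at most 62.5 mm and 10.7 degrees, less where a joint would pass 70% of its speed; a pose out of reach is approached as far as the arm can. A call with a number of a shift or a turn outside -1 to 1 is refused whole. A call with a gripper value outside its range is refused whole. The fingers move at their own pace and stop on an object; FORCE is the grip in N (left out, the last holds). Time passes only in rows, so rows that repeat a pose let the fingers close. It gives the time, the measured TCP pose, the force, the opening and the grip force at its end, in the units of the state.
- arm.sense(): the state, without advancing time (a new reading comes with each control period).
- cams.camera(name): name is "scene" or "top" or "wrist"; returns a dict with "img" (420x560x3 uint8, red, green, blue), "range_z" (420x560 float32, mm along the optical axis (not along the pixel's ray), 0 where there is no reading), "mtx" (3x3 intrinsics, pixels), "view" (4x4, takes a point from world to camera coordinates). Camera axes: x right, y down, z forward; pixel columns grow to the right and rows downward; lengths in mm; the calibration is good to about 2 mm. A picture is of the moment at which its call begins.
- arm.finish_job(): hands the job in; it is judged then, once.
The state is a dict: "clock": time; "joint_pos": joint angles; "joint_vel": joint speeds; "tau": joint torques, N m; "ee_pos": TCP position; "eef_rot": TCP orientation; "force": force on the tool from outside, world axes, zero at the start; "moment": the same for the moment, N m; "grip_width": finger opening in mm; "gripper_force": force on a finger pad.
Only numpy, scipy, OpenCV 4.12 (cv2) and the standard library are available. Lean on these libraries where they do the work, as an engineer would, in place of code of your own. Each camera call takes 0.05 s, during which the arm holds its last target. There are 200 camera calls.

## Working session

There is one attempt and no reset: what is moved stays moved. The work goes in short steps, Python scripts to look and compute and a shell command to move; the robot and the scene stay as the last step left them, time stands still between calls to the robot, and variables do not carry over. Pictures are saved under pics/ and viewed, at most 14 in all, crops included, and the job is handed in when it is done.

```bash
ls; mkdir -p pics; cat > h.py <<'E'
import numpy as np, cv2
from rig import arm, cams
def cam(n):
    c=cams.camera(n); c['K']=np.array(c['mtx']);c['T']=np.array(c['view']);return c
def pts(c):
    z=c['range_z'];h,w=z.shape;u,v=np.meshgrid(np.arange(w),np.arange(h))
    K=c['K'];p=np.stack([(u-K[0,2])/K[0,0]*z,(v-K[1,2])/K[1,1]*z,z],-1)
    T=np.linalg.inv(c['T']);return p@T[:3,:3].T+T[:3,3]
def save(c,f): cv2.imwrite('pics/'+f,c['img'][:,:,::-1])
E
python3 - <<'E'
from h import *
for n in ['top','scene']:
    c=cam(n); save(c,n+'0.png'); np.savez(n+'0.npz',img=c['img'],z=c['range_z'],K=c['K'],T=c['T'],P=pts(c))
    print(n,c['K'].tolist(),np.linalg.inv(c['T']).round(3).tolist())
s=arm.sense();print(s['clock'],s['ee_pos'],s['eef_rot'],s['force'])
E
```

```text
pics
top [[438.33533211843644, 0.0, 281.94052580679636], [0.0, 438.33533211843644, 205.95519624663103], [0.0, 0.0, 1.0]] [[-0.003, -0.982, 0.187, 281.317], [-1.0, 0.004, 0.004, -28.116], [-0.005, -0.187, -0.982, 1231.694], [0.0, 0.0, 0.0, 1.0]]
scene [[468.5172534411125, 0.0, 284.3299347150182], [0.0, 468.5172534411125, 208.58146511533343], [0.0, 0.0, 1.0]] [[-0.421, 0.503, -0.755, 1337.135], [0.907, 0.221, -0.358, 374.177], [-0.013, -0.836, -0.549, 655.482], [0.0, 0.0, 0.0, 1.0]]
0.1 [181.46269394 597.73635138 213.40591362] [[-9.56864539e-01  2.90534167e-01 -3.90421884e-04]
 [ 2.90534418e-01  9.56864022e-01 -9.97449972e-04]
 [ 8.37873577e-05 -1.06785550e-03 -9.99999426e-01]] [ 0.04218944 -1.05815825 -0.23113759]
```

View pics/top0.png

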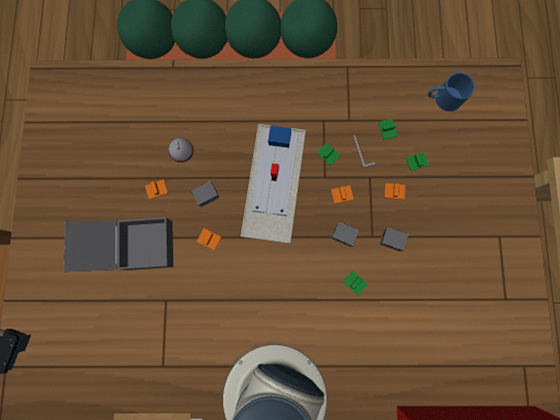

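View pics/scene0.png

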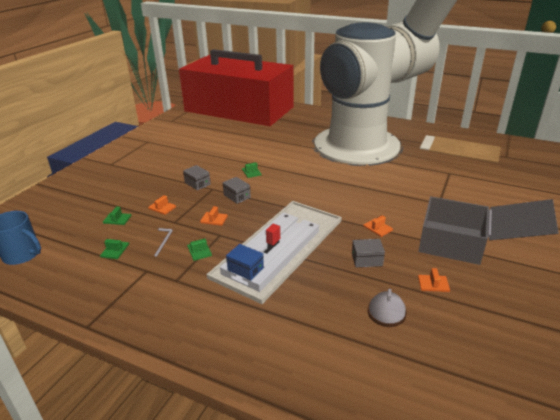

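The top view shows:
- **Tray:** red stop (275,172) and blue base (280,136).
- **Grey modules:** (205,193), (345,234), (394,239).
- **Orange covers:** (156,189), (208,239), (342,194), (394,191).
- **Green look-alikes, not meant:** (328,154), (388,129), (418,161), (355,283).
- **Other:** bin (145,243), bell (180,150), hex key (364,155), red toolbox bottom right.

Next I'll measure these in world coordinates.

```bash
cat >> h.py <<'E'
def ray(c,uv,z):
    uv=np.atleast_2d(uv).astype(float);K=c['K'];T=np.linalg.inv(c['T'])
    d=np.c_[(uv[:,0]-K[0,2])/K[0,0],(uv[:,1]-K[1,2])/K[1,1],np.ones(len(uv))]@T[:3,:3].T
    o=T[:3,3];return o+d*((z-o[2])/d[:,2])[:,None]
def rect(xy):
    (cx,cy),(w,h),a=cv2.minAreaRect(np.asarray(xy,np.float32)); 
    if w>h: w,h,a=h,w,a-90
    a=(a+90)%180-90  # a: direction of short side (x axis of module), deg
    return round(cx,1),round(cy,1),round(w,1),round(h,1),round(a,1)
def masks(img):
    H=cv2.cvtColor(img,cv2.COLOR_RGB2HSV);h,s,v=[H[...,i].astype(int) for i in range(3)]
    return dict(orange=(h>=7)&(h<17)&(s>215)&(v>150),green=(h>45)&(h<80)&(s>150),
      red=((h<5)|(h>175))&(s>180)&(v>100),blue=(h>100)&(h<125)&(s>130),grey=(s<60)&(v>20)&(v<140))
E
python3 - <<'E'
from h import *
d=dict(np.load('top0.npz'));P=d['P'];M=masks(d['img'])
ok=(P[...,0]>250)&(P[...,0]<900)&(P[...,1]>-400)&(P[...,1]<450)&(d['z']>0)
for k,m in M.items():
    m=m&ok
    if k=='grey': m=m&(P[...,2]>15)
    n,l,st,ct=cv2.connectedComponentsWithStats(m.astype(np.uint8))
    for i in range(1,n):
        if st[i,4]<25: continue
        q=P[l==i];z=q[:,2];zt=np.percentile(z,90);t=q[np.abs(z-zt)<4]
        print(k,ct[i].round(),st[i,4],'z',np.percentile(z,[5,50,95]).round(),'top',rect(t[:,:2]),'all',rect(q[:,:2]))
# tray rim (white)
H=cv2.cvtColor(d['img'],cv2.COLOR_RGB2HSV)
m=(H[...,1]<60)&(H[...,2]>120)&ok&(P[...,0]>400)
n,l,st,ct=cv2.connectedComponentsWithStats(m.astype(np.uint8));i=1+np.argmax(st[1:,4])
q=P[l==i];print('tray',rect(q[:,:2]),st[i]); r=q[(q[:,2]>20)&(q[:,2]<32)];print('rail',rect(r[:,:2]),len(r))
c=cam('wrist');print(np.linalg.inv(c['T']).round(3).tolist(),c['K'].tolist());s=arm.sense();print(s['ee_pos'])
E
```

```text
orange [394. 187.] 58 z [ 3.  8. 30.] top (560.3, -343.5, 8.6, 22.4, 74.0) all (563.0, -344.1, 26.2, 50.9, -4.8)
orange [346. 193.] 62 z [ 1.  7. 31.] top (547.9, -194.0, 10.8, 32.0, -76.6) all (550.3, -204.7, 32.8, 38.4, -76.8)
orange [390. 195.] 35 z [0. 4. 8.] top (541.2, -333.7, 22.8, 35.9, -46.3) all (542.9, -335.7, 23.6, 38.1, -36.6)
green [387. 129.] 245 z [ 2.  7. 31.] top (744.8, -331.9, 12.4, 33.4, 12.5) all (744.5, -334.2, 42.7, 53.2, -77.1)
green [328. 154.] 248 z [ 1.  6. 30.] top (668.8, -155.2, 11.4, 33.1, 49.8) all (668.9, -157.1, 41.2, 53.0, -41.2)
green [410. 162.] 54 z [1. 5. 9.] top (638.8, -395.2, 15.7, 36.0, -73.1) all (641.3, -391.0, 17.1, 41.4, 89.0)
green [355. 283.] 281 z [ 2.  6. 29.] top (299.2, -222.0, 11.8, 33.1, 44.5) all (298.4, -223.7, 39.7, 54.4, -42.4)
red [274. 169.] 66 z [64. 70. 74.] top (606.2, -1.9, 16.4, 25.4, 89.4) all (606.5, -1.9, 16.4, 26.1, 88.6)
blue [279. 136.] 389 z [37. 65. 70.] top (706.7, -16.4, 44.3, 56.1, -7.3) all (707.1, -16.4, 46.3, 57.1, -8.5)
grey [180. 148.] 340 z [19. 32. 41.] top (682.9, 272.5, 42.9, 43.5, 65.0) all (681.7
[... 163 characters left out ...]
22. 69. 81.] top (398.2, 430.1, 39.4, 127.3, 90.0) all (404.0, 368.9, 129.4, 168.3, 3.7)
grey [345. 233.] 393 z [33. 40. 44.] top (431.7, -195.2, 45.5, 59.2, -24.3) all (432.1, -195.4, 46.5, 59.5, -24.1)
grey [394. 238.] 416 z [27. 40. 44.] top (417.5, -329.4, 46.2, 59.7, -20.0) all (417.4, -329.0, 46.2, 60.0, -20.8)
tray (585.6, 1.3, 142.3, 338.1, 82.0) [ 241  124   65  119 5020]
rail (577.1, 3.8, 100.3, 313.5, 81.8) 2096
[[0.291, 0.917, 0.273, 104.582], [0.957, -0.278, -0.085, 621.016], [-0.002, 0.286, -0.958, 384.261], [0.0, 0.0, 0.0, 1.0]] [[341.53469345213904, 0.0, 278.9022871384288], [0.0, 341.53469345213904, 213.2245635241968], [0.0, 0.0, 1.0]]
[181.48015385 597.79372387 213.50067917]
```

Things that could be taken for the wanted ones:
- **Red stop:** the red block at (275,172), or the red toolbox at the bottom right, which is far too big. I choose (275,172).
- **Covers:** orange at (156,189), (208,239), (342,194), (394,191). I reject the green ones at (328,154), (388,129), (418,161), (355,283).
- **Modules:** grey blocks at (205,193), (345,234), (394,239), as opposed to the bin, its lid and the bell.

I'll check the choice in one crop.

```bash
cat >> h.py <<'E'
def go(x,y,z,yaw=None,s=None):
    "yaw = world angle (deg) of tool y axis, mod 180; prints total shares"
    s=s or arm.sense();R=np.array(s['eef_rot']);p=np.array(s['ee_pos'])
    sh=R.T@(np.array([x,y,z])-p)/150
    out='shift '+str(sh.round(4).tolist())
    if yaw is not None:
        cur=np.degrees(np.arctan2(R[1,1],R[0,1]));d=(yaw-cur+90)%180-90
        out+=' wz %.4f (world %.1f deg, j6 %.2f -> %.2f or alt) tilt w %s'%(-np.radians(d)/2,d,s['joint_pos'][5],s['joint_pos'][5]-np.radians(d),(np.cross(R[:,2],[0,0,-1])@R/2).round(4).tolist())
    print(out)
E
python3 - <<'E'
from h import *
d=dict(np.load('top0.npz'));P=d['P']
H=cv2.cvtColor(d['img'],cv2.COLOR_RGB2HSV).astype(int);h,s,v=[H[...,i] for i in range(3)]
for (u,w) in [(156,189),(208,239),(342,194),(394,191)]:
    m=np.zeros(h.shape,bool);m[w-16:w+17,u-18:u+19]=1
    m&=(h>=4)&(h<18)&(s>190)&(v>120)
    q=P[m];t=q[q[:,2]>20];print((u,w),m.sum(),'rib',rect(t[:,:2]),t[:,:2].mean(0).round(1),'all',rect(q[:,:2]))
i=cv2.resize(d['img'][115:255,130:420],None,fx=2.7,fy=2.7,interpolation=cv2.INTER_CUBIC);cv2.imwrite('pics/crop1.png',i[:,:,::-1])
go(606,-2,130,82)
E
```

```text
(156, 189) 269 rib (423.2, 164.6, 24.1, 477.9, -39.2) [559.9 331.9] all (421.5, 177.4, 64.7, 493.3, -41.8)
(208, 239) 278 rib (422.8, 185.5, 12.6, 34.5, 66.8) [422.4 184.7] all (422.4, 184.3, 41.2, 56.1, -26.4)
(342, 194) 281 rib (417.9, -120.4, 28.2, 328.5, 60.9) [ 534.  -184.5] all (438.0, -109.3, 63.0, 347.3, 52.3)
(394, 191) 284 rib (419.6, -196.7, 27.9, 435.2, 43.0) [ 543.1 -327.6] all (441.9, -190.1, 63.2, 451.8, 36.8)
shift [-3.8701, -3.0032, 0.5588] wz -0.0776 (world 8.9 deg, j6 -0.10 -> -0.25 or alt) tilt w [-0.0004, -0.0001, 0.0]
```

View pics/crop1.png

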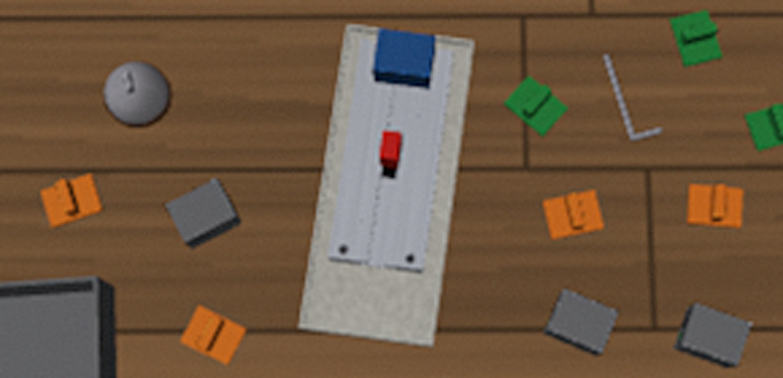

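The crop shows the red stop on the slot at crop (390,150), with the blue block above it and the open end below. Only orange and grey targets are chosen. Moving over the stop.

```bash

python3 -m jog '[91,-0.97,-0.75,0,0,0,0,91,-0.97,-0.75,0,0,0,0,91,-0.97,-0.75,0,0,0,0,91,-0.97,-0.75,0,0,0,0,91,-0.97,-0.75,0,0,0,0]' 30 >/dev/null
python3 -m jog '[91,-0.97,-0.75,0,0,0,0,91,-0.97,-0.75,0,0,0,0,91,-0.97,-0.75,0,0,0,0,91,-0.97,-0.75,0,0,0,0,91,-0.97,-0.75,0,0,0,0]' >/dev/null
python3 -m jog '[91,-0.97,-0.75,0,0,0,0,91,-0.97,-0.75,0,0,0,0,91,-0.97,-0.75,0,0,0,0,91,-0.97,-0.75,0,0,0,0,91,-0.97,-0.75,0,0,0,0]' >/dev/null
python3 -m jog '[91,-0.96,-0.75,0.2,0,0,-0.0776,91,-0.96,-0.75,0.2,0,0,-0.0776,91,-0.96,-0.75,0.2,0,0,-0.0776,91,-0.96,-0.75,0.2,0,0,-0.0776,91,-0.96,-0.75,0.2,0,0,-0.0776,91,-0.96,-0.75,0.2,0,0,-0.0776]'
python3 - <<'E'
from h import *
c=cam('wrist');save(c,'w1.png');P=pts(c);M=masks(c['img'])
np.savez('w1.npz',img=c['img'],z=c['range_z'],K=c['K'],T=c['T'],P=P)
for k in('red','blue'):
    m=M[k]&(c['range_z']>0);q=P[m];z=np.percentile(q[:,2],90);t=q[abs(q[:,2]-z)<3];print(k,m.sum(),z,rect(t[:,:2]))
go(606,-2,33,82);s=arm.sense();print(s['ee_pos'],s['clock'],s['grip_width'])
E
```

```text
clock: 2.78
ee_pos: [605.7, 0.8, 184.3]
eef_rot: [[-0.991, 0.137, -0.0], [0.137, 0.991, 0.0], [0.0, 0.0, -1.0]]
force: [0.1, -0.2, 0.1]
grip_width: 91.2
gripper_force: 0.0
red 370 70.96042055986847 (608.1, -0.9, 17.7, 26.8, 81.7)
blue 765 67.39143770952977 (691.4, -13.2, 12.9, 58.5, -7.7)
shift [-0.0037, -0.017, 1.0087] wz 0.0011 (world -0.1 deg, j6 -1.53 -> -1.53 or alt) tilt w [0.0001, 0.0001, 0.0]
[6.05779443e+02 5.71871233e-01 1.84298928e+02] 2.825 90.94712603198357
```

View pics/w1.png

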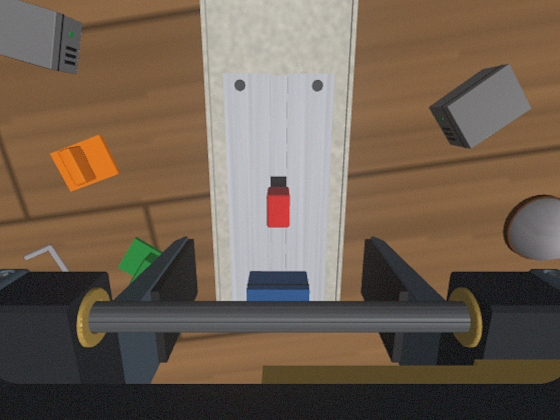

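The wrist view shows the stop at (278,207), with the slot running up to the open end at (278,75). Both views agree to about 2 mm, so I'll descend and grip.

```bash

python3 -m jog '[91,-0.01,-0.015,0.5,0,0,0,91,-0.01,-0.015,1.0,0,0,0,91,-0.01,-0.015,1.0,0,0,0,91,-0.01,-0.015,1.0,0,0,0,10,-0.01,-0.015,1.0,0,0,0,10,-0.01,-0.015,1.0,0,0,0,10,-0.01,-0.015,1.0,0,0,0,10,-0.01,-0.015,1.0,0,0,0,10,-0.01,-0.015,1.0,0,0,0,10,-0.01,-0.015,1.0,0,0,0]' 25
python3 -m jog '[10,0.15,0,0,0,0,0,10,0.3,0,0,0,0,0,10,0.45,0,0,0,0,0,10,0.6,0,0,0,0,0,10,0.75,0,0,0,0,0,10,0.9,0,0,0,0,0,10,1,0,0,0,0,0,10,1,0,0,0,0,0,10,1,0,0,0,0,0]'
python3 - <<'E'
from h import *
c=cam('wrist');P=pts(c);M=masks(c['img']);save(c,'w2.png')
t=cam('top');Pt=pts(t);m=masks(t['img'])['red']&(t['range_z']>0)&(Pt[...,0]>400)&(abs(Pt[...,1])<100);q=Pt[m];print('stop top',m.sum(),q.mean(0))
print(arm.sense()['ee_pos'])
E
```

```text
clock: 4.08
ee_pos: [607.5, -3.7, 33.9]
eef_rot: [[-0.99, 0.139, -0.0], [0.139, 0.99, -0.0], [0.0, -0.0, -1.0]]
force: [-0.2, -0.2, 0.6]
grip_width: 33.8
gripper_force: 0.0
clock: 5.2
ee_pos: [459.8, 17.0, 34.0]
eef_rot: [[-0.99, 0.139, 0.001], [0.139, 0.99, -0.0], [-0.001, -0.0, -1.0]]
force: [-0.5, -1.2, -1.9]
grip_width: 19.9
gripper_force: 24.7
stop top 0 [nan nan nan]
[459.83462296  17.02462469  33.92937413]<stdin>:3: RuntimeWarning: Mean of empty slice.
  ret = um.true_divide(
```

The fingers closed slower than I assumed, so I'll check where the stop sits in the grip.

View pics/w2.png

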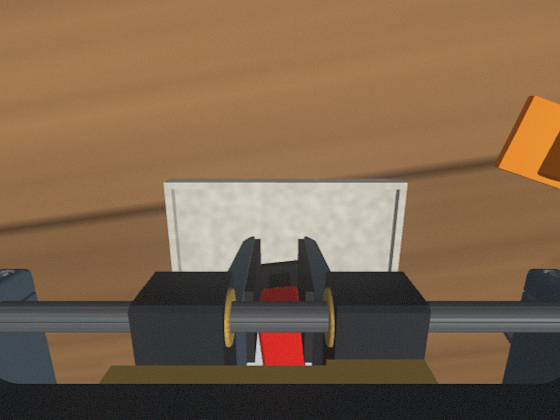

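```bash
python3 - <<'E'
from h import *
c=cam('wrist');P=pts(c);m=masks(c['img'])['red']&(c['range_z']>0)
s=arm.sense();R=np.array(s['eef_rot']);q=(P[m]-s['ee_pos'])@R
print(m.sum(),np.percentile(q,[1,50,99],axis=0).round(1)); t=q[q[:,2]<-33];print(t[:,0].min(),t[:,0].max())
rb=ray(c,[[282,287],[282,362]],70);print(((rb-s['ee_pos'])@R).round(1))
E
```

```text
1468 [[-33.4  -8.9 -47.9]
 [-23.8   0.8 -37.5]
 [-11.1  10.1  -6. ]]
-34.473290091338576 -13.358336681575606
[[  6.1   0.8 -36.1]
 [-33.6   0.9 -36.1]]
```

The block lags the pads by about 27 mm, with only about 4 mm of overlap. I'll open, move back, re-grip with more time, then slide on.

```bash

python3 -m jog '[50,0,0,0,0,0,0,50,0,0,0,0,0,0,50,0,0,0,0,0,0,50,0,0,0,0,0,0,50,-0.18,0,0,0,0,0,50,-0.18,0,0,0,0,0,10,-0.18,0,0,0,0,0,10,-0.18,0,0,0,0,0,10,-0.18,0,0,0,0,0,10,-0.18,0,0,0,0,0,10,-0.18,0,0,0,0,0,10,-0.18,0,0,0,0,0,10,-0.18,0,0,0,0,0]' 30
python3 - <<'E'
from h import *
c=cam('wrist');P=pts(c);m=masks(c['img'])['red']&(c['range_z']>0)
s=arm.sense();R=np.array(s['eef_rot']);q=(P[m]-s['ee_pos'])@R
print(m.sum(),np.percentile(q,[1,50,99],axis=0).round(1)); t=q[abs(q[:,2]+37)<3];print(t[:,0].min(),t[:,0].max())
E
```

```text
clock: 6.98
ee_pos: [486.4, 14.3, 34.1]
eef_rot: [[-0.99, 0.14, 0.002], [0.14, 0.99, 0.001], [-0.001, 0.001, -1.0]]
force: [4.2, 12.1, 0.4]
grip_width: 19.6
gripper_force: 29.9
2199 [[ -0.5  -9.9 -36.3]
 [ 10.7  -0.5 -33.8]
 [ 21.4   9.3 -30.8]]
-1.3834692531996307 19.313731318305148
```

```bash

python3 -m jog '[10,0.06,0.004,0,0,0,0,10,0.12,0.004,0,0,0,0,10,0.19,0.004,0,0,0,0,10,0.19,0.004,0,0,0,0,10,0.19,0.004,0,0,0,0]'
python3 -m jog '[10,0,0,-0.1,0,0,0,10,0,0,-0.2,0,0,0,10,0,0,-0.4,0,0,0,10,0,0,-0.7,0,0,0,10,0,0,-1,0,0,0,10,0,0,-1,0,0,0]'
python3 - <<'E'
from h import *
c=cam('wrist');P=pts(c);m=masks(c['img'])['red']&(c['range_z']>0)
s=arm.sense();R=np.array(s['eef_rot']);q=(P[m]-s['ee_pos'])@R
t=q[abs(q[:,2]+37)<4];print(t[:,0].min(),t[:,0].max(),np.median(q,0))
t=cam('top');P=pts(t);g=masks(t['img'])['grey']&(P[...,2]>55)&(P[...,2]<85)&(P[...,0]>300)&(P[...,0]<500)&(P[...,1]>200)&(P[...,1]<420)
q=P[g];print('bin',g.sum(),rect(q[:,:2]))
go(400,300,184,82)
E
```

```text
clock: 7.65
ee_pos: [457.6, 18.0, 33.9]
eef_rot: [[-0.99, 0.139, -0.0], [0.139, 0.99, -0.0], [0.0, -0.0, -1.0]]
force: [0.2, 0.4, 0.2]
grip_width: 20.1
gripper_force: 30.0
clock: 8.4
ee_pos: [459.6, 17.8, 186.8]
eef_rot: [[-0.99, 0.139, 0.006], [0.139, 0.99, -0.001], [-0.006, 0.0, -1.0]]
force: [-0.2, -0.2, -1.6]
grip_width: 19.8
gripper_force: 30.0
-2.0591616000155164 20.95506549948563 [  9.70392111  -0.45396594 -35.56972883]
bin 562 (405.1, 354.2, 130.0, 139.5, 3.6)
shift [0.6424, 1.8083, -0.001] wz -0.0000 (world 0.0 deg, j6 -1.52 -> -1.52 or alt) tilt w [0.0, 0.0003, 0.0]
```

```bash

python3 -m jog '[10,0.216,0.711,0,0,0,0,10,0.216,0.711,0,0,0,0,10,0.216,0.711,0,0,0,0]' >/dev/null
python3 -m jog '[10,0.216,0.711,0,0,0,0,10,0.216,0.711,0,0,0,0,10,0.216,0.711,0,0,0,0]' >/dev/null
python3 -m jog '[10,0.216,0.711,0,0,0,0,10,0.216,0.711,0,0,0,0,10,0.216,0.711,0,0,0,0,10,0.216,0.711,0,0,0,0]'
python3 - <<'E'
from h import *
c=cam('wrist');save(c,'w3.png');P=pts(c)
g=masks(c['img'])['grey']&(P[...,2]>60)&(P[...,2]<80);q=P[g];print(g.sum(),rect(q[:,:2]))
E
```

```text
clock: 9.75
ee_pos: [405.9, 347.0, 183.0]
eef_rot: [[-0.99, 0.139, -0.001], [0.139, 0.99, -0.001], [0.001, -0.002, -1.0]]
force: [0.7, 0.1, -0.9]
grip_width: 19.7
gripper_force: 30.0
6349 (404.1, 367.6, 130.2, 162.9, 3.5)
```

View pics/w3.png

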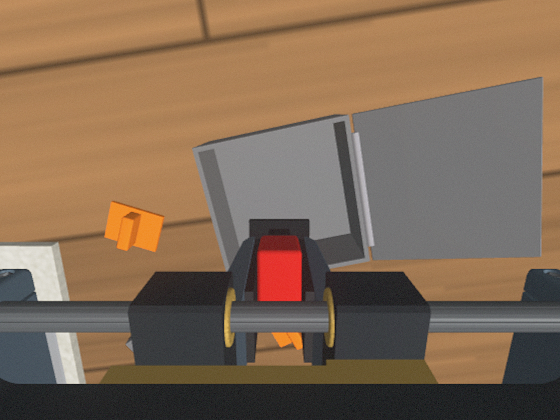

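The wrist view shows the stop at (280,270) over the bin, whose rim corners are at about (195,148), (345,115), (370,260). The centre is about (404,351). Lowering and releasing.

```bash

python3 -m jog '[10,0,0.01,0.4,0,0,0,10,0,0.01,0.8,0,0,0,10,0,0.01,0.92,0,0,0,10,0,0.01,0.92,0,0,0,45,0,0.01,0.92,0,0,0,45,0,0.01,0.92,0,0,0,45,0,0.01,0.92,0,0,0,45,0,0.01,0.92,0,0,0,45,0,0.01,0.92,0,0,0,45,0,0.01,0,0,0,0,45,0,0.01,0,0,0,0,45,0,0.01,0,0,0,0,45,0,0.01,0,0,0,0,90,0,0.01,0,0,0,0]'
cat >> h.py <<'E'
def survey(n='top',v=True):
    c=cam(n);P=pts(c);M=masks(c['img']);H=cv2.cvtColor(c['img'],cv2.COLOR_RGB2HSV).astype(int)
    M['orange']=(H[...,0]>=4)&(H[...,0]<18)&(H[...,1]>205)&(H[...,2]>110)
    ok=(P[...,0]>250)&(P[...,0]<900)&(P[...,1]>-420)&(P[...,1]<450)&(c['range_z']>0)
    for k in('red','blue','grey','orange'):
        m=M[k]&ok
        lo=dict(red=5,blue=55,grey=36,orange=20)[k]; m&=P[...,2]>lo
        if k=='grey': m&=P[...,2]<75
        cn,l,st,ct=cv2.connectedComponentsWithStats(m.astype(np.uint8))
        for i in range(1,cn):
            if st[i,4]<12: continue
            q=P[l==i];print(n,k,ct[i].round().astype(int),st[i,4],'z',q[:,2].max().round(1),np.median(q[:,2]).round(1),rect(q[:,:2]),q[:,:2].mean(0).round(1))
    return c
E
python3 - <<'E'
from h import *
survey('top');s=arm.sense();print(s['ee_pos'],s['clock'])
E
```

```text
clock: 11.55
ee_pos: [405.3, 349.3, 182.4]
eef_rot: [[-0.99, 0.139, -0.002], [0.139, 0.99, -0.001], [0.002, -0.002, -1.0]]
force: [-1.3, -0.2, -1.2]
grip_width: 52.5
gripper_force: 0.0
top blue [279 135] 327 z 72.5 65.9 (706.8, -16.4, 45.8, 57.0, -8.7) [705.4 -16.6]
top grey [179 147] 76 z 57.3 38.6 (680.5, 269.2, 27.3, 39.0, 71.8) [680.2 268.7]
top grey [204 192] 318 z 46.4 40.0 (547.7, 194.3, 45.9, 59.4, 30.0) [547.5 194. ]
top grey [162 244] 338 z 74.9 64.7 (406.0, 332.4, 94.3, 128.7, -85.8) [401.1 299.6]
top grey [345 233] 358 z 47.4 40.3 (431.8, -195.2, 46.4, 59.6, -24.6) [ 432.  -195.4]
top grey [394 238] 361 z 47.2 40.5 (417.6, -329.2, 46.3, 60.4, -21.4) [ 417.3 -329.1]
top orange [154 187] 49 z 33.5 27.9 (564.9, 339.3, 11.8, 30.7, -70.9) [564.6 338.5]
top orange [396 189] 58 z 34.2 27.6 (556.5, -343.3, 12.9, 33.3, 79.4) [ 556.3 -343.1]
top orange [342 193] 54 z 34.1 27.6 (547.7, -193.3, 11.9, 33.1, -78.3) [ 547.6 -193.1]
top orange [207 237] 58 z 31.3 26.9 (423.0, 185.4, 12.5, 34.4, 64.2) [422.7 185.1]
[405.25782908 349.36646862 182.27521804] 11.6
```

```bash
python3 - <<'E'
from h import *
go(547.6,194.3,184,119.5)
E
```

```text
shift [-1.0835, -0.8917, -0.012] wz -0.3272 (world 37.5 deg, j6 -0.83 -> -1.49 or alt) tilt w [-0.001, -0.001, 0.0]
```

```bash

python3 -m jog '[91,-0.54,-0.446,0,0,0,0,91,-0.54,-0.446,0,0,0,0,91,-0.54,-0.446,0,0,0,0]' >/dev/null
python3 -m jog '[91,-0.54,-0.446,0,0,0,-0.327,91,-0.54,-0.446,0,0,0,-0.327,91,-0.54,-0.446,0,0,0,-0.327,91,-0.54,-0.446,0,0,0,-0.327,91,-0.54,-0.446,0,0,0,-0.327]' 
python3 - <<'E'
from h import *
c=survey('wrist');save(c,'w4.png')
P=pts(c);H=cv2.cvtColor(c['img'],cv2.COLOR_RGB2HSV).astype(int)
m=((H[...,0]<5)|(H[...,0]>174))&(H[...,1]>150);print('red',m.sum(),np.median(P[m],0) if m.any() else '')
survey('top')
go(547.6,194.3,31,119.5)
E
```

```text
clock: 12.6
ee_pos: [547.0, 195.2, 182.8]
eef_rot: [[-0.871, -0.492, -0.002], [-0.492, 0.871, -0.0], [0.002, 0.001, -1.0]]
force: [0.0, -0.1, 0.1]
grip_width: 91.0
gripper_force: 0.0
wrist red [510 153] 1344 z 65.8 63.1 (409.5, 346.9, 20.8, 29.9, 81.8) [409.1 343.8]
wrist blue [ 14 248] 1244 z 68.4 65.9 (704.3, -3.5, 37.8, 38.5, -7.5) [699.2   3.3]
wrist grey [496 139] 7498 z 74.7 59.3 (404.4, 357.2, 131.0, 144.6, 3.8) [407.7 328.1]
wrist grey [279 200] 2942 z 42.7 40.1 (548.0, 194.9, 46.2, 59.5, 28.3) [547.2 194.5]
wrist grey [280 343] 92 z 54.2 46.9 (682.8, 273.8, 7.7, 18.7, -77.0) [680.2 270.9]
wrist orange [338  74] 457 z 30.2 27.9 (422.8, 184.6, 12.0, 34.9, 64.1) [423.1 184.8]
red 1660 [410.35110447 340.14029782  61.93740148]
top blue [279 135] 324 z 72.8 65.7 (707.1, -16.4, 46.3, 57.1, -8.2) [705.5 -16.8]
top grey [210 189] 117 z 48.1 40.2 (556.1, 179.1, 23.5, 45.4, -63.6) [555.6 177.1]
top grey [345 233] 352 z 46.4 40.4 (432.1, -195.4, 46.3, 59.8, -23.3) [ 432.  -195.2]
top grey [394 238] 364 z 47.1 40.6 (417.9, -329.1, 46.7, 61.1, -21.2) [ 417.6 -328.7]
top orange [396 189] 57 z 34.5 27.8 (556.0, -343.7, 13.9, 31.9, 85.7) [ 556.4 -343.2]
top orange [342 193] 54 z 32.6 27.9 (547.9, -193.5, 12.1, 32.2, -79.2) [ 547.6 -193.1]
top orange [206 239] 47 z 33.2 27.2 (421.2, 186.2, 13.3, 30.5, 64.5) [419.2 185.8]
shift [-0.0002, -0.0071, 1.0151] wz -0.0014 (world 0.2 deg, j6 -1.84 -> -1.85 or alt) tilt w [0.0002, -0.0006, 0.0]
```

View pics/w4.png

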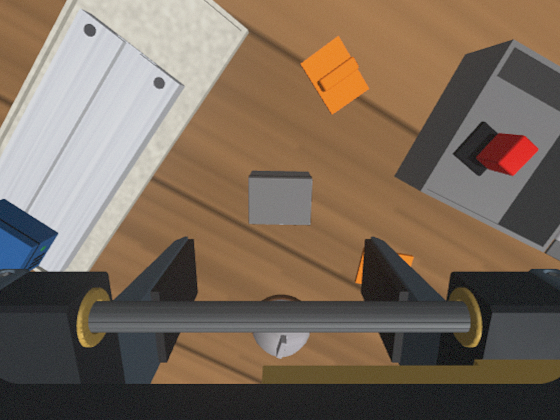

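The stop stands in the bin at (505,155) and the module is under the gripper at (280,200), so step 1 is done. Grasping the first module.

```bash

python3 -m jog '[91,0.01,0,0.4,0,0,0,91,0.01,0,0.8,0,0,0,91,0.01,0,0.8,0,0,0]' >/dev/null
python3 -m jog '[91,0,0,0.2,0,0,0,91,0,0,0.345,0,0,0,91,0,0,0.345,0,0,0,50,0,0,0.345,0,0,0,50,0,0,0.345,0,0,0,50,0,0,0.345,0,0,0,50,0,0,0.345,0,0,0,50,0,0,0.345,0,0,0,50,0,0,0.345,0,0,0,50,0,0,0.345,0,0,0]' 40
python3 -m jog '[50,0,0,-0.1,0,0,0,50,0,0,-0.4,0,0,0,50,0,0,-0.8,0,0,0,50,0,0,-0.8,0,0,0]'
python3 - <<'E'
from h import *
# target: module centre 49mm from base along -x
b=np.array([706.9,-16.4]);a=np.radians(-8);ux=np.array([np.cos(a),np.sin(a)])
p=b-ux*52;print(p);go(*p,130,82)
E
```

```text
clock: 14.32
ee_pos: [546.7, 194.2, 12.8]
eef_rot: [[-0.871, -0.492, 0.001], [-0.492, 0.871, 0.0], [-0.001, -0.0, -1.0]]
force: [-1.7, 0.6, 8.6]
grip_width: 59.6
gripper_force: 40.0
clock: 14.82
ee_pos: [549.0, 194.7, 137.3]
eef_rot: [[-0.871, -0.492, 0.008], [-0.492, 0.871, 0.002], [-0.008, -0.002, -1.0]]
force: [-0.5, 0.4, -2.3]
grip_width: 59.8
gripper_force: 40.0
[655.40606043  -9.16299875]
shift [0.0514, -1.5323, 0.0515] wz 0.3270 (world -37.5 deg, j6 -1.85 -> -1.19 or alt) tilt w [-0.0011, 0.0038, 0.0]
```

```bash

python3 -m jog '[50,0.026,-0.766,0,0,0,0,50,0.026,-0.766,0,0,0,0,50,0.026,-0.766,0,0,0,0]' >/dev/null
python3 -m jog '[50,0.026,-0.766,0,0,0,0.327,50,0.026,-0.766,0,0,0,0.327,50,0.026,-0.766,0,0,0,0.327,50,0.026,-0.766,0,0,0,0.327,50,0.026,-0.766,0,0,0,0.327]' 
python3 - <<'E'
from h import *
c=cam('wrist');P=pts(c);s=arm.sense();R=np.array(s['eef_rot'])
save(c,'w5.png')
# held module: grey points near tool, local coordinates
H=cv2.cvtColor(c['img'],cv2.COLOR_RGB2HSV).astype(int)
q=(P-s['ee_pos'])@R
m=(c['range_z']>0)&(H[...,1]<40)&(H[...,2]>50)&(H[...,2]<160)&(abs(q[...,1])<27)&(q[...,0]>-40)&(q[...,0]<40)&(q[...,2]>-40)&(q[...,2]<25)
print(m.sum(),np.percentile(q[m],[2,50,98],axis=0).round(1))
b=np.array([706.9,-16.4]);a=np.radians(-8);ux=np.array([np.cos(a),np.sin(a)])
go(*(b-ux*52),37,82);print(s['ee_pos'])
# rail end bolts / edges yaw: white rail region
m=(H[...,1]<40)&(H[...,2]>150)&(P[...,2]>22)&(P[...,2]<31)&(c['range_z']>0);mm=cv2.morphologyEx(m.astype(np.uint8),cv2.MORPH_OPEN,np.ones((5,5)))>0
print('rail',mm.sum(),rect(P[mm][:,:2]))
E
```

```text
clock: 15.82
ee_pos: [652.1, -9.2, 131.8]
eef_rot: [[-0.99, 0.138, -0.001], [0.138, 0.99, 0.0], [0.001, 0.0, -1.0]]
force: [0.4, -1.0, -1.0]
grip_width: 59.9
gripper_force: 40.0
8921 [[-23.5 -25.9 -28.3]
 [ 13.4  -0.1 -26.9]
 [ 20.9  25.9   8.5]]
shift [-0.0213, 0.0031, 0.6327] wz 0.0014 (world -0.2 deg, j6 -1.54 -> -1.54 or alt) tilt w [0.0, -0.0005, 0.0]
[652.25959848  -9.20147446 131.91185098]
rail 23641 (582.3, 2.3, 100.4, 172.5, 81.9)
```

View pics/w5.png

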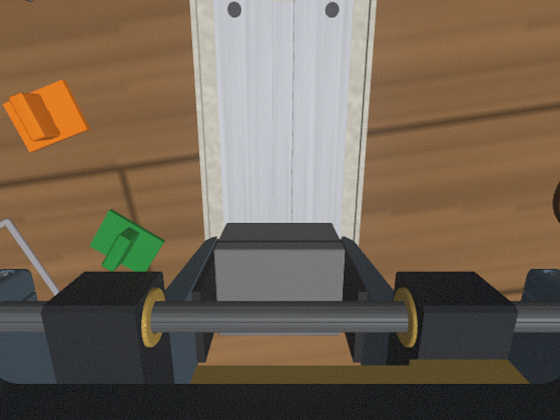

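The held module is at (280,260), squarely over the rail. I'll lower it about 6 mm short of the blue one.

```bash

python3 -m jog '[50,0,0.003,0.3,0,0,0,50,0,0.003,0.5,0,0,0,50,0,0.003,0.6,0,0,0,50,0,0.003,0.618,0,0,0,50,0,0.003,0.618,0,0,0,50,0,0.003,0.618,0,0,0]' 
python3 -m jog '[50,-0.02,0,0,0,0,0,50,-0.035,0,0,0,0,0,50,-0.05,0,0,0,0,0,50,-0.05,0,0,0,0,0]' 20
python3 -m jog '[50,-0.006,0,0,0,0,0,50,-0.012,0,0,0,0,0,50,-0.018,0,0,0,0,0]' 
```

```text
clock: 16.62
ee_pos: [653.5, -9.4, 40.6]
eef_rot: [[-0.99, 0.139, 0.002], [0.139, 0.99, -0.0], [-0.002, 0.0, -1.0]]
force: [-0.3, -1.6, -0.9]
grip_width: 59.8
gripper_force: 40.0
clock: 17.12
ee_pos: [660.0, -10.4, 39.3]
eef_rot: [[-0.99, 0.139, -0.001], [0.139, 0.99, 0.0], [0.001, -0.0, -1.0]]
force: [-2.3, 0.4, -0.3]
grip_width: 59.8
gripper_force: 20.0
clock: 17.5
ee_pos: [660.2, -10.4, 38.9]
eef_rot: [[-0.99, 0.139, -0.005], [0.139, 0.99, 0.001], [0.005, -0.0, -1.0]]
force: [-17.4, 1.9, 5.5]
grip_width: 60.0
gripper_force: 20.0
```

```bash

python3 -m jog '[50,0,0,0.004,0,0,0,50,0.005,0,0.004,0,0,0,80,0.005,0,0.004,0,0,0,80,0.005,0,0.004,0,0,0,80,0.005,0,0.004,0,0,0,80,0.005,0,0.004,0,0,0,80,0.005,0,-0.1,0,0,0,80,0.005,0,-0.5,0,0,0,91,0.005,0,-0.97,0,0,0,91,0.005,0,-0.97,0,0,0]' 
cat >> h.py <<'E'
def row():
    "grey/blue tops on the rail in wrist view, in tray axes about base b"
    c=cam('wrist');P=pts(c);H=cv2.cvtColor(c['img'],cv2.COLOR_RGB2HSV).astype(int)
    b=np.array([706.9,-16.0]);a=np.radians(-8.1);R=np.array([[np.cos(a),-np.sin(a)],[np.sin(a),np.cos(a)]])
    q=(P[...,:2]-b)@R;z=P[...,2]
    near=(abs(q[...,1])<50)&(q[...,0]>-260)&(q[...,0]<60)&(c['range_z']>0)
    for k,m in dict(grey=(H[...,1]<60)&(H[...,2]<150)&(z>62)&(z<71),blue=masks(c['img'])['blue']&(z>62)&(z<71),orange=(H[...,0]<18)&(H[...,0]>3)&(H[...,1]>200)&(z>68)&(z<76),rib=(H[...,0]<18)&(H[...,0]>3)&(H[...,1]>200)&(z>82)).items():
        m=m&near;n,l,st,ct=cv2.connectedComponentsWithStats(m.astype(np.uint8))
        for i in range(1,n):
            if st[i,4]>60: t=q[l==i];print(k,ct[i].round().astype(int),st[i,4],'z %.1f'%np.median(z[l==i]),rect(t),'x %.1f..%.1f y %.1f..%.1f'%(*np.percentile(t[:,0],[1,99]),*np.percentile(t[:,1],[1,99])))
    return c
E
python3 - <<'E'
from h import *
c=row();save(c,'w6.png');survey('top');s=arm.sense();print(s['ee_pos'])
go(432,-195.3,180,66)
E
```

```text
clock: 18.75
ee_pos: [664.7, -10.9, 191.1]
eef_rot: [[-0.99, 0.139, 0.009], [0.139, 0.99, -0.001], [-0.009, 0.0, -1.0]]
force: [-0.1, 0.2, -0.0]
grip_width: 90.7
gripper_force: 0.0
grey [279 200] 3326 z 66.1 (-44.5, -1.9, 46.5, 60.1, -0.2) x -67.3..-22.1 y -31.1..27.4
blue [282 248] 2784 z 66.2 (1.2, 0.8, 45.6, 58.7, 0.2) x -21.1..22.6 y -27.9..29.6
top grey [178 146] 101 z 56.6 39.1 (683.9, 270.3, 36.4, 38.5, -45.2) [682.7 271.1]
top grey [345 233] 355 z 46.4 40.5 (432.1, -195.3, 46.3, 59.9, -23.2) [ 431.9 -195.2]
top grey [394 238] 369 z 48.3 40.5 (417.4, -329.4, 46.2, 60.4, -19.7) [ 417.5 -328.9]
top orange [396 189] 56 z 33.2 27.7 (556.3, -344.0, 14.1, 32.7, 83.0) [ 556.6 -343.5]
top orange [342 193] 52 z 32.9 27.5 (548.2, -193.7, 13.2, 33.0, -78.8) [ 547.3 -193.1]
[662.82889699 -10.70778464 187.0132843 ]
shift [1.3529, -1.4327, 0.0424] wz 0.1397 (world -16.0 deg, j6 -1.54 -> -1.26 or alt) tilt w [0.0, 0.0015, 0.0]
```

The module is butted up but sits about 2.6 mm off in y. I'll re-grip and nudge it +2.5 mm.

```bash

python3 -m jog '[91,0.01,0,0.5,0,0,0,91,0.01,0,0.97,0,0,0,91,0.01,0,0.97,0,0,0,91,0.01,0,0.97,0,0,0,50,0.01,0,0.97,0,0,0,50,0.01,0,0.97,0,0,0,50,0.01,0,0.97,0,0,0,50,0.01,0,0.97,0,0,0,50,0.01,0,0.97,0,0,0,50,0.01,0.01,0.97,0,0,0,50,0.01,0.018,0.97,0,0,0,50,0.005,0.018,0.97,0,0,0,50,0,0.018,0.97,0,0,0,50,0,0.018,0.97,0,0,0]' 15
python3 -m jog '[80,0,0,0,0,0,0,80,0,0,0,0,0,0,80,0,0,0,0,0,0,80,0,0,0,0,0,0,80,0,0,-0.1,0,0,0,80,0,0,-0.5,0,0,0,91,0,0,-0.97,0,0,0,91,0,0,-0.97,0,0,0,91,0,0,-0.97,0,0,0]' 
python3 - <<'E'
from h import *
c=row();s=arm.sense();print(s['ee_pos'])
go(432,-195.3,180,66)
E
```

```text
clock: 20.6
ee_pos: [661.4, -8.3, 40.2]
eef_rot: [[-0.99, 0.139, -0.002], [0.139, 0.99, -0.0], [0.002, -0.001, -1.0]]
force: [-10.9, -2.2, 13.8]
grip_width: 60.0
gripper_force: 15.0
clock: 21.72
ee_pos: [662.7, -8.0, 186.0]
eef_rot: [[-0.99, 0.139, 0.002], [0.139, 0.99, -0.0], [-0.002, 0.0, -1.0]]
force: [-0.8, 0.7, -0.1]
grip_width: 91.0
gripper_force: 0.0
grey [278 205] 3409 z 66.1 (-44.8, 0.3, 46.1, 59.6, -0.0) x -67.4..-22.4 y -28.6..29.5
blue [279 253] 2848 z 66.2 (0.7, 0.7, 44.9, 58.9, -0.0) x -21.2..22.5 y -27.8..29.5
[662.11536459  -7.95478485 184.58729418]
shift [1.3453, -1.4503, 0.0315] wz 0.1396 (world -16.0 deg, j6 -1.53 -> -1.25 or alt) tilt w [-0.0, -0.0003, 0.0]
```

```bash
sed -i 's/706.9,-16.0/708.1,-15.5/' h.py
python3 -m jog '[91,0.673,-0.725,0,0,0,0,91,0.673,-0.725,0,0,0,0,91,0.673,-0.725,0,0,0,0,91,0.673,-0.725,0,0,0,0]' >/dev/null
python3 -m jog '[91,0.673,-0.725,0,0,0,0.14,91,0.673,-0.725,0,0,0,0.14,91,0.673,-0.725,0,0,0,0.14,91,0.673,-0.725,0,0,0,0.14,91,0.673,-0.725,0,0,0,0.14,91,0.673,-0.725,0,0,0,0.14]' 
python3 - <<'E'
from h import *
c=survey('wrist');save(c,'w7.png');s=arm.sense();print(s['ee_pos'])
go(432,-195.3,12,66.3)
E
```

```text
clock: 23.02
ee_pos: [433.2, -194.7, 184.7]
eef_rot: [[-0.914, 0.406, -0.0], [0.406, 0.914, 0.0], [0.0, 0.0, -1.0]]
force: [-0.4, -0.0, 1.0]
grip_width: 90.9
gripper_force: 0.0
wrist grey [277 197] 2923 z 42.6 40.2 (431.8, -195.9, 46.1, 59.3, -24.0) [ 430.9 -195.6]
wrist grey [145 236] 2395 z 42.3 40.3 (417.4, -330.1, 46.1, 60.1, -20.3) [ 413.9 -330.9]
wrist orange [322 289] 296 z 30.4 27.9 (548.1, -194.5, 12.3, 33.5, -78.1) [ 546.2 -194.3]
wrist orange [204 345] 301 z 30.0 28.0 (556.9, -344.7, 12.6, 35.4, 83.9) [ 557.  -343.5]
[ 433.04766964 -194.68569488  184.73208491]
shift [0.0044, -0.0067, 1.1515] wz -0.0023 (world 0.3 deg, j6 -1.70 -> -1.71 or alt) tilt w [0.0001, -0.0001, 0.0]
```

```bash

python3 -m jog '[91,0.004,-0.007,0.4,0,0,0,91,0.004,-0.007,0.8,0,0,0,91,0.004,-0.007,0.8,0,0,0]' >/dev/null
python3 -m jog '[91,0,0,0.2,0,0,0,91,0,0,0.345,0,0,0,91,0,0,0.345,0,0,0,50,0,0,0.345,0,0,0,50,0,0,0.345,0,0,0,50,0,0,0.345,0,0,0,50,0,0,0.345,0,0,0,50,0,0,0.345,0,0,0,50,0,0,0.345,0,0,0,50,0,0,0.345,0,0,0]' 40
python3 -m jog '[50,0,0,-0.1,0,0,0,50,0,0,-0.4,0,0,0,50,0,0,-0.8,0,0,0,50,0,0,-0.8,0,0,0,50,0,0,-0.8,0,0,0]'
python3 - <<'E'
from h import *
b=np.array([708.1,-15.5]);a=np.radians(-8.1);ux=np.array([np.cos(a),np.sin(a)])
p=b-ux*98;print(p);go(*p,130,81.9)
E
```

```text
clock: 24.7
ee_pos: [431.7, -196.1, 13.8]
eef_rot: [[-0.913, 0.407, 0.001], [0.407, 0.913, -0.0], [-0.001, -0.0, -1.0]]
force: [-0.8, 1.3, 11.3]
grip_width: 59.8
gripper_force: 40.0
clock: 25.32
ee_pos: [431.1, -195.8, 133.1]
eef_rot: [[-0.913, 0.407, 0.0], [0.407, 0.913, 0.0], [-0.0, 0.0, -1.0]]
force: [-0.4, -0.1, -1.3]
grip_width: 59.9
gripper_force: 40.0
[611.07768154  -1.69167927]
shift [-0.5681, 1.6708, 0.0204] wz -0.1391 (world 15.9 deg, j6 -1.70 -> -1.98 or alt) tilt w [0.0, 0.0, 0.0]
```

```bash

python3 -m jog '[50,-0.284,0.835,0,0,0,0,50,-0.284,0.835,0,0,0,0,50,-0.284,0.835,0,0,0,0,50,-0.284,0.835,0,0,0,0]' >/dev/null
python3 -m jog '[50,-0.284,0.835,0,0,0,-0.139,50,-0.284,0.835,0,0,0,-0.139,50,-0.284,0.835,0,0,0,-0.139,50,-0.284,0.835,0,0,0,-0.139,50,-0.284,0.835,0,0,0,-0.139,50,-0.284,0.835,0,0,0,-0.139]' 
cat > held.py <<'E'
from h import *
import sys
c=cam('wrist');P=pts(c);s=arm.sense();R=np.array(s['eef_rot'])
H=cv2.cvtColor(c['img'],cv2.COLOR_RGB2HSV).astype(int);q=(P-s['ee_pos'])@R
m=(c['range_z']>0)&(H[...,1]<40)&(H[...,2]>50)&(H[...,2]<160)&(abs(q[...,1])<27)&(abs(q[...,0])<40)&(q[...,2]>-40)&(q[...,2]<25)
print('held',m.sum(),np.percentile(q[m],[2,50,98],axis=0).round(1).tolist())
ox=np.percentile(q[m][:,0],98)-23
b=np.array([708.1,-15.5]);a=np.radians(-8.1);ux=np.array([np.cos(a),np.sin(a)])
# TCP so that the module centre (tool x offset ox, tool x=-ux) is at -d
d=float(sys.argv[1]);go(*(b-ux*(d-ox)),39,81.9);print(s['ee_pos'],ox)
E
python3 held.py 97
```

```text
clock: 26.58
ee_pos: [610.5, -3.1, 133.3]
eef_rot: [[-0.99, 0.143, -0.0], [0.143, 0.99, -0.0], [0.0, -0.0, -1.0]]
force: [0.0, 0.8, -1.4]
grip_width: 59.8
gripper_force: 40.0
held 9290 [[-5.4, -25.9, -27.4], [14.9, 0.2, -26.0], [23.6, 25.9, 8.9]]
shift [-0.012, 0.0085, 0.6288] wz -0.0008 (world 0.1 deg, j6 -1.53 -> -1.53 or alt) tilt w [-0.0, -0.0001, 0.0]
[610.70784757  -2.91247955 133.32655278] 0.5794878033598252
```

```bash

python3 -m jog '[50,-0.012,0.009,0.3,0,0,0,50,-0.012,0.009,0.5,0,0,0,50,-0.012,0.009,0.6,0,0,0,50,-0.012,0.009,0.619,0,0,0,50,-0.012,0.009,0.619,0,0,0,50,-0.012,0.009,0.619,0,0,0]' 
python3 -m jog '[50,-0.015,0,0,0,0,0,50,-0.025,0,0,0,0,0,50,-0.033,0,0,0,0,0,50,-0.033,0,0,0,0,0]' 20
python3 -m jog '[50,-0.004,0,0,0,0,0,50,-0.008,0,0,0,0,0,50,-0.012,0,0,0,0,0,50,-0.012,0,0,0,0,0]' 
```

```text
clock: 27.38
ee_pos: [613.9, -0.9, 41.4]
eef_rot: [[-0.99, 0.141, 0.002], [0.141, 0.99, -0.0], [-0.002, 0.0, -1.0]]
force: [-0.6, -0.6, -1.8]
grip_width: 59.8
gripper_force: 40.0
clock: 27.88
ee_pos: [617.6, -1.5, 40.2]
eef_rot: [[-0.99, 0.141, -0.001], [0.141, 0.99, 0.0], [0.001, -0.0, -1.0]]
force: [-4.3, 0.6, 1.4]
grip_width: 60.0
gripper_force: 20.0
clock: 28.38
ee_pos: [617.6, -1.5, 39.9]
eef_rot: [[-0.99, 0.141, -0.004], [0.141, 0.99, 0.0], [0.004, -0.0, -1.0]]
force: [-12.5, 2.2, 5.3]
grip_width: 59.8
gripper_force: 20.0
```

```bash

python3 -m jog '[50,0.004,0,0,0,0,0,80,0.004,0,0,0,0,0,80,0.004,0,0,0,0,0,80,0.004,0,0,0,0,0,80,0.004,0,0,0,0,0,80,0.004,0,-0.1,0,0,0,80,0.004,0,-0.5,0,0,0,91,0.004,0,-0.97,0,0,0,91,0.004,0,-0.97,0,0,0,91,0.004,0,-0.97,0,0,0]' 
python3 - <<'E'
from h import *
c=row();survey('top');s=arm.sense();print(s['ee_pos'])
go(417.5,-330,184,69.5)
E
```

```text
clock: 29.62
ee_pos: [619.5, -1.8, 187.0]
eef_rot: [[-0.99, 0.141, 0.002], [0.141, 0.99, -0.0], [-0.002, 0.0, -1.0]]
force: [-0.6, 0.2, -0.1]
grip_width: 91.2
gripper_force: 0.0
grey [278 225] 6341 z 66.1 (-69.1, -0.3, 60.2, 91.8, 89.3) x -114.4..-24.4 y -29.2..29.0
blue [279 287] 1595 z 66.2 (-8.5, 0.2, 28.2, 58.5, -0.0) x -22.0..5.0 y -28.4..29.0
top grey [178 146] 92 z 58.6 39.5 (683.1, 271.7, 34.0, 35.6, 13.5) [683.  272.3]
top grey [394 238] 366 z 48.2 40.7 (417.5, -329.1, 46.2, 59.8, -20.8) [ 417.2 -329.2]
top orange [154 187] 47 z 32.0 27.3 (565.3, 339.6, 11.9, 31.4, -69.3) [565.4 338.9]
top orange [396 189] 57 z 32.9 28.0 (556.6, -343.6, 12.8, 32.7, 83.4) [ 556.1 -343.2]
top orange [342 192] 53 z 34.6 27.3 (547.6, -193.3, 12.6, 33.5, -76.1) [ 547.8 -193. ]
[618.54875819  -1.67654734 184.91235224]
shift [1.0179, -2.3561, 0.0082] wz 0.1081 (world -12.4 deg, j6 -1.53 -> -1.31 or alt) tilt w [-0.0, -0.0009, 0.0]
```

```bash

python3 -m jog '[91,0.34,-0.785,0,0,0,0,91,0.34,-0.785,0,0,0,0,91,0.34,-0.785,0,0,0,0]' >/dev/null
python3 -m jog '[91,0.34,-0.785,0,0,0,0,91,0.34,-0.785,0,0,0,0,91,0.34,-0.785,0,0,0,0]' >/dev/null
python3 -m jog '[91,0.34,-0.785,0,0,0,0.108,91,0.34,-0.785,0,0,0,0.108,91,0.34,-0.785,0,0,0,0.108,91,0.34,-0.785,0,0,0,0.108,91,0.34,-0.785,0,0,0,0.108,91,0.34,-0.785,0,0,0,0.108]' 
python3 - <<'E'
from h import *
c=survey('wrist');s=arm.sense();print(s['ee_pos'])
go(417.5,-330,12,69.6)
E
```

```text
clock: 31.22
ee_pos: [418.7, -328.8, 185.8]
eef_rot: [[-0.937, 0.348, -0.0], [0.348, 0.937, 0.0], [0.0, 0.0, -1.0]]
force: [-0.4, -0.6, 0.6]
grip_width: 90.8
gripper_force: 0.0
wrist grey [278 197] 2882 z 42.5 40.2 (417.7, -330.3, 46.1, 59.5, -20.7) [ 416.8 -330. ]
wrist orange [441 263] 298 z 29.8 27.8 (548.3, -194.5, 11.3, 34.8, -78.1) [ 546.3 -195.1]
[ 418.60158349 -328.98352901  185.83500526]
shift [0.0045, -0.009, 1.1589] wz 0.0000 (world -0.0 deg, j6 -1.99 -> -1.99 or alt) tilt w [0.0001, -0.0, 0.0]
```

```bash

python3 -m jog '[91,0.004,-0.009,0.4,0,0,0,91,0.004,-0.009,0.8,0,0,0,91,0.004,-0.009,0.8,0,0,0]' >/dev/null
python3 -m jog '[91,0,0,0.2,0,0,0,91,0,0,0.345,0,0,0,91,0,0,0.345,0,0,0,50,0,0,0.345,0,0,0,50,0,0,0.345,0,0,0,50,0,0,0.345,0,0,0,50,0,0,0.345,0,0,0,50,0,0,0.345,0,0,0,50,0,0,0.345,0,0,0,50,0,0,0.345,0,0,0]' 40
python3 -m jog '[50,0,0,-0.1,0,0,0,50,0,0,-0.4,0,0,0,50,0,0,-0.8,0,0,0,50,0,0,-0.8,0,0,0,50,0,0,-0.8,0,0,0]'
python3 - <<'E'
from h import *
b=np.array([708.1,-15.5]);a=np.radians(-8.1);ux=np.array([np.cos(a),np.sin(a)])
p=b-ux*144;print(p);go(*p,133,81.9)
E
```

```text
clock: 32.9
ee_pos: [417.2, -331.0, 14.7]
eef_rot: [[-0.937, 0.35, 0.001], [0.35, 0.937, -0.0], [-0.001, -0.0, -1.0]]
force: [-0.1, 1.2, 10.4]
grip_width: 59.6
gripper_force: 40.0
clock: 33.52
ee_pos: [416.7, -330.7, 134.4]
eef_rot: [[-0.937, 0.35, 0.0], [0.35, 0.937, -0.0], [-0.0, -0.0, -1.0]]
force: [-0.1, -0.4, -1.6]
grip_width: 59.9
gripper_force: 40.0
[565.53659329   4.7897774 ]
shift [-0.1462, 2.4424, 0.0093] wz -0.1081 (world 12.4 deg, j6 -2.00 -> -2.21 or alt) tilt w [-0.0001, 0.0001, 0.0]
```

```bash

python3 -m jog '[50,-0.049,0.814,0,0,0,0,50,-0.049,0.814,0,0,0,0,50,-0.049,0.814,0,0,0,0]' >/dev/null
python3 -m jog '[50,-0.049,0.814,0,0,0,0,50,-0.049,0.814,0,0,0,0,50,-0.049,0.814,0,0,0,0]' >/dev/null
python3 -m jog '[50,-0.049,0.814,0,0,0,-0.108,50,-0.049,0.814,0,0,0,-0.108,50,-0.049,0.814,0,0,0,-0.108,50,-0.049,0.814,0,0,0,-0.108,50,-0.049,0.814,0,0,0,-0.108,50,-0.049,0.814,0,0,0,-0.108]' 
python3 held.py 143
python3 - <<'E'
from h import *
row();survey('top')
E
```

```text
clock: 35.02
ee_pos: [565.5, 3.4, 134.0]
eef_rot: [[-0.99, 0.143, -0.0], [0.143, 0.99, -0.0], [0.0, -0.0, -1.0]]
force: [0.1, 0.4, -1.7]
grip_width: 59.5
gripper_force: 40.0
held 9260 [[-5.9, -25.9, -26.5], [14.4, 0.2, -25.1], [23.3, 25.9, 9.4]]
shift [-0.007, 0.0081, 0.6341] wz -0.0008 (world 0.1 deg, j6 -1.53 -> -1.53 or alt) tilt w [-0.0, -0.0001, 0.0]
[565.59538607   3.57009228 134.11258989] 0.26376790392766836
grey [281 347] 2073 z 66.2 (-37.4, -0.4, 29.3, 59.7, -0.2) x -51.2..-23.2 y -29.4..28.8
blue [282 363] 210 z 66.0 (-21.2, 0.1, 4.4, 58.1, -0.7) x -23.2..-19.6 y -28.8..29.0
top grey [178 146] 107 z 54.5 39.1 (684.1, 275.0, 34.2, 42.5, 46.3) [683.2 273. ]
top orange [154 187] 46 z 35.6 26.6 (565.6, 339.5, 12.6, 32.6, -71.9) [564.8 338.8]
top orange [396 189] 57 z 33.4 27.7 (555.9, -343.4, 11.9, 32.1, 82.4) [ 556.3 -343.2]
top orange [342 193] 54 z 32.6 27.0 (548.1, -193.0, 11.6, 32.9, -77.7) [ 547.5 -193.1]
```

```bash

python3 -m jog '[50,-0.007,0.006,0.3,0,0,0,50,-0.007,0.006,0.5,0,0,0,50,-0.007,0.006,0.6,0,0,0,50,-0.007,0.006,0.619,0,0,0,50,-0.007,0.006,0.619,0,0,0,50,-0.007,0.006,0.619,0,0,0]' 
python3 -m jog '[50,-0.015,0,0,0,0,0,50,-0.025,0,0,0,0,0,50,-0.033,0,0,0,0,0,50,-0.033,0,0,0,0,0]' 20
python3 -m jog '[50,-0.004,0,0,0,0,0,50,-0.008,0,0,0,0,0,50,-0.012,0,0,0,0,0,50,-0.012,0,0,0,0,0]' 
```

```text
clock: 35.92
ee_pos: [567.7, 5.2, 42.3]
eef_rot: [[-0.99, 0.141, 0.002], [0.141, 0.99, -0.0], [-0.002, 0.0, -1.0]]
force: [-0.5, 0.2, -1.1]
grip_width: 59.8
gripper_force: 40.0
clock: 36.42
ee_pos: [571.8, 4.5, 41.2]
eef_rot: [[-0.99, 0.141, -0.0], [0.141, 0.99, -0.0], [0.0, -0.0, -1.0]]
force: [-1.1, 0.3, -1.4]
grip_width: 60.1
gripper_force: 20.0
clock: 36.92
ee_pos: [571.8, 4.6, 40.9]
eef_rot: [[-0.99, 0.141, -0.004], [0.141, 0.99, 0.0], [0.004, -0.0, -1.0]]
force: [-10.5, 0.7, 3.4]
grip_width: 59.8
gripper_force: 20.0
```

```bash

python3 -m jog '[50,0.004,0,0,0,0,0,80,0.004,0,0,0,0,0,80,0.004,0,0,0,0,0,80,0.004,0,0,0,0,0,80,0.004,0,0,0,0,0,80,0.004,0,-0.1,0,0,0,80,0.004,0,-0.5,0,0,0,50,0.004,0,-0.97,0,0,0,50,0.004,0,-0.97,0,0,0,50,0.004,0,-0.97,0,0,0]' 
python3 - <<'E'
from h import *
c=row();save(c,'w8.png');survey('top');s=arm.sense();print(s['ee_pos'])
go(548.1,-194.3,150,102)
E
```

```text
clock: 38.17
ee_pos: [573.3, 4.4, 187.9]
eef_rot: [[-0.99, 0.141, 0.002], [0.141, 0.99, -0.0], [-0.002, 0.0, -1.0]]
force: [0.4, 0.1, -0.4]
grip_width: 53.5
gripper_force: 0.0
grey [279 238] 7928 z 66.2 (-100.7, 0.0, 60.0, 120.5, 89.8) x -160.1..-42.3 y -29.1..28.9
blue [279 343] 1273 z 66.2 (8.6, 0.1, 26.8, 58.7, -0.3) x -4.3..21.3 y -28.4..29.1
top grey [178 146] 112 z 55.7 39.0 (684.4, 275.3, 37.4, 37.8, 66.9) [683.5 273.2]
top grey [271 168] 32 z 73.1 65.4 (609.8, 6.8, 5.2, 44.7, -7.4) [609.9   6.2]
top grey [142 223] 303 z 74.9 65.2 (459.6, 362.0, 48.1, 158.0, -8.7) [458.5 354.9]
top orange [154 187] 49 z 30.8 27.2 (565.7, 339.1, 11.9, 30.7, -71.6) [565.3 339.2]
top orange [396 189] 57 z 35.6 26.8 (556.5, -343.7, 13.0, 32.5, 81.6) [ 556.4 -343.1]
top orange [342 192] 51 z 33.8 27.4 (548.4, -193.7, 11.9, 32.9, -79.8) [ 547.9 -193.2]
[572.3408446    4.44746278 185.9292072 ]
shift [-0.0274, -1.3345, 0.2396] wz -0.1755 (world 20.1 deg, j6 -1.53 -> -1.88 or alt) tilt w [-0.0, -0.0009, 0.0]
```

View pics/w8.png

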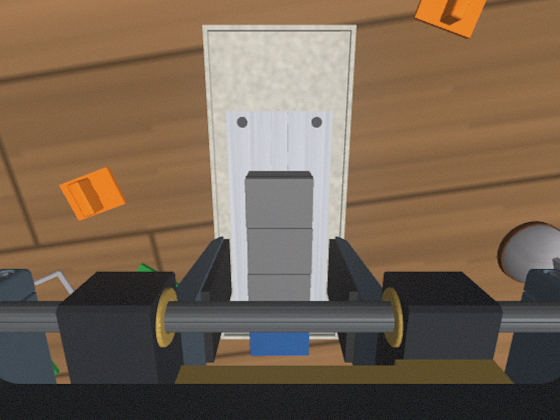

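The wrist view shows three grey modules in a straight, flush row from (280,175) to (280,300), with the blue one at (280,343). Now the covers, starting with the orange one near (548,-194).

```bash

python3 -m jog '[50,-0.014,-0.667,0,0,0,0,50,-0.014,-0.667,0,0,0,0,50,-0.014,-0.667,0,0,0,0]' >/dev/null
python3 -m jog '[50,-0.014,-0.667,0,0,0,-0.175,50,-0.014,-0.667,0,0,0,-0.175,50,-0.014,-0.667,0.02,0,0,-0.175,50,-0.014,-0.667,0.02,0,0,-0.175,50,-0.014,-0.667,0.02,0,0,-0.175,50,-0.014,-0.667,0.02,0,0,-0.175]' 
cat > cov.py <<'E'
from h import *
# orange covers in wrist view: full outline (plate) and rib, nearest the TCP
c=cam('wrist');P=pts(c);s=arm.sense();H=cv2.cvtColor(c['img'],cv2.COLOR_RGB2HSV).astype(int)
o=(H[...,0]>=3)&(H[...,0]<19)&(H[...,1]>190)&(c['range_z']>0)&(np.hypot(P[...,0]-s['ee_pos'][0],P[...,1]-s['ee_pos'][1])<60)
pl=P[o&(P[...,2]<9)&(P[...,2]>-3)];rb=P[o&(P[...,2]>24)]
al=P[o];print('all',rect(al[:,:2]),'plate',len(pl),rect(pl[:,:2]),'rib',len(rb),rect(rb[:,:2]),'z',np.median(rb[:,2]))
x,y,w,h,a=rect(rb[:,:2]);print(s['ee_pos']);go(x,y,8,a)
E
python3 cov.py
```

```text
clock: 39.4
ee_pos: [549.1, -193.4, 183.8]
eef_rot: [[-0.978, -0.207, -0.0], [-0.207, 0.978, 0.0], [0.0, 0.0, -1.0]]
force: [-0.5, -0.3, -0.2]
grip_width: 50.1
gripper_force: 0.0
all (550.5, -193.5, 44.6, 55.9, 11.1) plate 1626 (550.5, -193.5, 44.6, 55.9, 11.1) rib 437 (549.0, -194.3, 12.0, 34.5, -78.4) z 27.93423064260128
[ 549.16098776 -193.54570648  183.80965082]
shift [0.0021, -0.0048, 1.1721] wz 0.0032 (world -0.4 deg, j6 -2.22 -> -2.21 or alt) tilt w [0.0, 0.0, 0.0]
```

```bash

python3 -m jog '[50,0.002,-0.005,0.4,0,0,0,50,0.002,-0.005,0.8,0,0,0,50,0.002,-0.005,0.8,0,0,0]' >/dev/null
python3 -m jog '[50,0,0,0.2,0,0,0,50,0,0,0.375,0,0,0,50,0,0,0.375,0,0,0,3,0,0,0.375,0,0,0,3,0,0,0.375,0,0,0,3,0,0,0.375,0,0,0,3,0,0,0.375,0,0,0,3,0,0,0.375,0,0,0,3,0,0,0.375,0,0,0,3,0,0,0.375,0,0,0,3,0,0,0.375,0,0,0]' 30
python3 -m jog '[3,0,0,-0.1,0,0,0,3,0,0,-0.4,0,0,0,3,0,0,-0.8,0,0,0,3,0,0,-0.8,0,0,0,3,0,0,-0.8,0,0,0]'
cat > tgt.py <<'E'
from h import *
import sys
b=np.array([708.1,-15.5]);a=np.radians(-8.1);ux=np.array([np.cos(a),np.sin(a)])
d,z=float(sys.argv[1]),float(sys.argv[2])
c=cam('wrist');P=pts(c);s=arm.sense();R=np.array(s['eef_rot']);H=cv2.cvtColor(c['img'],cv2.COLOR_RGB2HSV).astype(int);q=(P-s['ee_pos'])@R
o=(H[...,0]>=3)&(H[...,0]<19)&(H[...,1]>190)&(c['range_z']>0)&(abs(q[...,0])<35)&(abs(q[...,1])<40)&(q[...,2]>-30)&(q[...,2]<15)
p=q[o];pl=p[p[:,2]>-8];rb=p[p[:,2]<-15]
print('held plate front x %.1f y %.1f..%.1f | rib x %.1f..%.1f z %.1f | plate z %.1f'%(np.percentile(pl[:,0],98),*np.percentile(pl[:,1],[1,99]),*np.percentile(rb[:,0],[2,98]),np.median(rb[:,2]),np.median(pl[:,2])), rect(pl[:,:2]))
ox=np.percentile(pl[:,0],99)-21;print('ox %.1f'%ox,s['ee_pos'])
go(*(b-ux*(d-ox)),z,81.9)
E
python3 tgt.py 0 135
```

```text
clock: 41.2
ee_pos: [549.0, -195.1, 7.8]
eef_rot: [[-0.978, -0.207, 0.0], [-0.207, 0.978, -0.0], [-0.0, -0.0, -1.0]]
force: [-0.7, 1.9, 6.2]
grip_width: 11.8
gripper_force: 30.0
clock: 41.82
ee_pos: [548.7, -195.0, 128.0]
eef_rot: [[-0.978, -0.207, 0.0], [-0.207, 0.978, -0.0], [-0.0, -0.0, -1.0]]
force: [-0.8, -1.0, -0.7]
grip_width: 12.1
gripper_force: 30.0
held plate front x 20.0 y -28.7..26.3 | rib x -9.7..16.9 z -20.9 | plate z 1.9 (7.4, -1.3, 26.2, 55.9, -0.0)
ox -0.8 [ 548.29491224 -194.84976649  127.19944514]
shift [-1.2844, 0.9513, -0.0525] wz 0.1749 (world -20.0 deg, j6 -2.22 -> -1.87 or alt) tilt w [0.0003, -0.0004, 0.0]
```

```bash
sed -i 's/708.1,-15.5/708.1,-14.9/' tgt.py held.py
python3 -m jog '[3,-0.642,0.477,0,0,0,0,3,-0.642,0.477,0,0,0,0,3,-0.642,0.477,0,0,0,0,3,-0.642,0.477,0,0,0,0]' >/dev/null
python3 -m jog '[3,-0.642,0.477,0,0,0,0.175,3,-0.642,0.477,0,0,0,0.175,3,-0.642,0.477,0,0,0,0.175,3,-0.642,0.477,0,0,0,0.175,3,-0.642,0.477,0,0,0,0.175,3,-0.642,0.477,0,0,0,0.175]' 
python3 tgt.py 0 75
```

```text
clock: 43.12
ee_pos: [707.2, -16.4, 127.6]
eef_rot: [[-0.99, 0.142, -0.0], [0.142, 0.99, -0.0], [0.0, -0.0, -1.0]]
force: [0.3, 0.5, -0.5]
grip_width: 12.0
gripper_force: 30.0
held plate front x 20.1 y -28.2..26.5 | rib x -9.4..16.9 z -20.1 | plate z 2.8 (7.5, -0.9, 26.0, 55.9, -0.5)
ox -0.8 [707.34370645 -16.15787831 127.67776615]
shift [0.0014, 0.009, 0.3512] wz -0.0005 (world 0.1 deg, j6 -1.54 -> -1.54 or alt) tilt w [-0.0, -0.0, 0.0]
```

```bash

python3 -m jog '[3,0.001,0.009,0.15,0,0,0,3,0.001,0.009,0.28,0,0,0,3,0.001,0.009,0.345,0,0,0,3,0.001,0.009,0.358,0,0,0,3,0.001,0.009,0.362,0,0,0,3,0.001,0.009,0.362,0,0,0]'
```

```text
clock: 43.92
ee_pos: [707.7, -14.0, 73.5]
eef_rot: [[-0.99, 0.141, -0.0], [0.141, 0.99, -0.0], [-0.0, -0.0, -1.0]]
force: [-3.1, -0.2, 4.8]
grip_width: 12.3
gripper_force: 30.0
```

```bash

python3 -m jog '[35,0,0,0,0,0,0,35,0,0,0,0,0,0,35,0,0,0,0,0,0,35,0,0,0,0,0,0,35,0,0,-0.1,0,0,0,50,0,0,-0.4,0,0,0,50,0,0,-0.75,0,0,0,50,0,0,-0.75,0,0,0,50,0,0,-0.75,0,0,0]'
python3 - <<'E'
from h import *
c=row();survey('top');s=arm.sense();print(s['ee_pos'])
go(556.6,-344,184,82.5)
E
```

```text
clock: 45.05
ee_pos: [707.6, -13.9, 186.2]
eef_rot: [[-0.99, 0.141, 0.0], [0.141, 0.99, -0.0], [-0.0, 0.0, -1.0]]
force: [0.3, 0.3, -0.2]
grip_width: 50.0
gripper_force: 0.0
grey [278  89] 13285 z 66.1 (-91.3, 0.0, 59.9, 138.5, 90.0) x -159.3..-24.4 y -29.0..29.0
blue [274 184] 156 z 66.0 (-20.6, -2.8, 19.5, 61.9, 18.3) x -22.5..-3.0 y -29.1..28.6
orange [260 218] 420 z 71.2 (4.2, -16.2, 20.3, 32.1, 89.4) x -9.8..20.1 y -26.4..-6.2
orange [297 217] 459 z 71.2 (4.1, 17.5, 21.0, 32.3, -89.8) x -10.4..20.1 y 7.0..27.9
rib [279 219] 356 z 94.1 (0.4, 0.9, 9.9, 34.3, 89.9) x -16.3..17.0 y -4.0..5.8
top grey [178 146] 102 z 57.6 39.3 (685.6, 272.0, 31.9, 40.9, -64.6) [682.4 271.9]
top orange [396 189] 58 z 32.9 28.4 (555.8, -343.8, 12.9, 32.9, 81.3) [ 556. -343.]
[707.08557284 -13.80349192 184.7861277 ]
shift [0.6826, -2.3208, 0.0065] wz -0.0053 (world 0.6 deg, j6 -1.53 -> -1.54 or alt) tilt w [-0.0, -0.0009, 0.0]
```

```bash
sed -i 's/708.1,-14.9/708.1,-15.4/' tgt.py
python3 -m jog '[50,0.228,-0.774,0,0,0,0,50,0.228,-0.774,0,0,0,0,50,0.228,-0.774,0,0,0,0]' >/dev/null
python3 -m jog '[50,0.228,-0.774,0,0,0,0,50,0.228,-0.774,0,0,0,0,50,0.228,-0.774,0,0,0,0]' >/dev/null
python3 -m jog '[50,0.228,-0.774,0,0,0,-0.005,50,0.228,-0.774,0,0,0,-0.005,50,0.228,-0.774,0,0,0,-0.005,50,0.228,-0.774,0,0,0,-0.005,50,0.228,-0.774,0,0,0,-0.005]' 
python3 cov.py
```

```text
clock: 46.52
ee_pos: [557.8, -342.7, 185.4]
eef_rot: [[-0.992, 0.13, -0.0], [0.13, 0.992, 0.001], [0.0, 0.001, -1.0]]
force: [0.1, 0.3, 0.1]
grip_width: 50.1
gripper_force: 0.0
all (558.3, -344.6, 41.9, 56.1, -5.8) plate 1641 (558.3, -344.6, 41.9, 56.1, -5.8) rib 414 (557.8, -345.2, 11.9, 35.0, 83.2) z 28.012459613162946
[ 557.7433451  -342.77500848  185.54835886]
shift [-0.0028, -0.0164, 1.1836] wz -0.0056 (world 0.6 deg, j6 -2.08 -> -2.09 or alt) tilt w [0.0002, -0.0001, 0.0]
```

```bash

python3 -m jog '[50,-0.003,-0.012,0.4,0,0,-0.01,50,-0.003,-0.012,0.8,0,0,-0.01,50,-0.003,-0.012,0.8,0,0,-0.01]' >/dev/null
python3 -m jog '[50,0,0,0.2,0,0,0,50,0,0,0.385,0,0,0,50,0,0,0.385,0,0,0,3,0,0,0.385,0,0,0,3,0,0,0.385,0,0,0,3,0,0,0.385,0,0,0,3,0,0,0.385,0,0,0,3,0,0,0.385,0,0,0,3,0,0,0.385,0,0,0,3,0,0,0.385,0,0,0,3,0,0,0.385,0,0,0]' 30
python3 -m jog '[3,0,0,-0.1,0,0,0,3,0,0,-0.4,0,0,0,3,0,0,-0.8,0,0,0,3,0,0,-0.8,0,0,0,3,0,0,-0.8,0,0,0]'
python3 tgt.py 46 135
```

```text
clock: 48.32
ee_pos: [557.3, -346.1, 8.3]
eef_rot: [[-0.994, 0.111, 0.0], [0.111, 0.994, -0.0], [-0.0, -0.0, -1.0]]
force: [-1.4, 1.1, 6.6]
grip_width: 11.8
gripper_force: 30.0
clock: 48.95
ee_pos: [557.0, -345.9, 128.3]
eef_rot: [[-0.994, 0.111, 0.0], [0.111, 0.994, -0.0], [-0.0, -0.0, -1.0]]
force: [0.4, -0.4, -1.9]
grip_width: 11.8
gripper_force: 30.0
held plate front x 20.1 y -28.5..26.6 | rib x -10.1..17.0 z -20.5 | plate z 2.3 (7.1, -1.0, 26.8, 56.1, -0.2)
ox -0.8 [ 556.69422584 -345.69105688  127.41669195]
shift [-0.4455, 2.31, -0.0496] wz 0.0149 (world -1.7 deg, j6 -2.11 -> -2.08 or alt) tilt w [0.0003, -0.0005, 0.0]
```

```bash

python3 -m jog '[3,-0.1485,0.77,0,0,0,0,3,-0.1485,0.77,0,0,0,0,3,-0.1485,0.77,0,0,0,0]' >/dev/null
python3 -m jog '[3,-0.1485,0.77,0,0,0,0,3,-0.1485,0.77,0,0,0,0,3,-0.1485,0.77,0,0,0,0]' >/dev/null
python3 -m jog '[3,-0.1485,0.77,0,0,0,0.015,3,-0.1485,0.77,0,0,0,0.015,3,-0.1485,0.77,0,0,0,0.015,3,-0.1485,0.77,0,0,0,0.015,3,-0.1485,0.77,0,0,0,0.015,3,-0.1485,0.77,0,0,0,0.015]' 
python3 tgt.py 46 75
python3 - <<'E'
from h import *
row()
E
```

```text
clock: 50.5
ee_pos: [662.0, -10.4, 127.9]
eef_rot: [[-0.99, 0.143, -0.0], [0.143, 0.99, -0.0], [0.0, -0.0, -1.0]]
force: [0.8, 0.8, -0.1]
grip_width: 11.8
gripper_force: 30.0
held plate front x 20.3 y -28.1..26.4 | rib x -9.7..17.0 z -19.6 | plate z 3.2 (7.5, -0.7, 26.6, 55.5, 0.8)
ox -0.6 [662.03467071 -10.17961538 127.919337  ]
shift [0.0015, 0.0088, 0.3528] wz -0.0008 (world 0.1 deg, j6 -1.53 -> -1.53 or alt) tilt w [-0.0, -0.0001, 0.0]
grey [282 138] 15021 z 66.1 (-104.6, 0.2, 60.3, 112.2, 89.9) x -159.7..-50.0 y -29.0..29.1
rib [278 243] 1512 z 124.7 (-53.7, -1.8, 26.3, 55.1, 0.3) x -66.5..-42.0 y -29.1..25.5
rib [279 275] 1186 z 147.6 (-49.7, -1.7, 11.6, 28.1, 89.8) x -63.2..-36.1 y -7.2..3.8
```

```bash

python3 -m jog '[3,0.001,0.008,0.15,0,0,0,3,0.001,0.008,0.28,0,0,0,3,0.001,0.008,0.342,0,0,0,3,0.001,0.008,0.356,0,0,0,3,0.001,0.008,0.36,0,0,0,3,0.001,0.008,0.36,0,0,0]'
python3 -m jog '[35,0,0,0,0,0,0,35,0,0,0,0,0,0,35,0,0,0,0,0,0,35,0,0,0,0,0,0,35,0,0,-0.1,0,0,0,50,0,0,-0.4,0,0,0,50,0,0,-0.75,0,0,0,50,0,0,-0.75,0,0,0,50,0,0,-0.75,0,0,0]'
python3 - <<'E'
from h import *
c=row();survey('top');s=arm.sense();print(s['ee_pos'])
go(423,185.5,184,64.2)
E
```

```text
clock: 51.35
ee_pos: [662.6, -8.0, 74.6]
eef_rot: [[-0.99, 0.141, 0.001], [0.141, 0.99, -0.0], [-0.001, 0.0, -1.0]]
force: [-0.1, -0.0, -1.7]
grip_width: 11.5
gripper_force: 30.0
clock: 52.48
ee_pos: [662.1, -8.0, 186.9]
eef_rot: [[-0.99, 0.141, 0.001], [0.141, 0.99, -0.0], [-0.001, -0.0, -1.0]]
force: [0.3, 0.6, -0.7]
grip_width: 49.9
gripper_force: 0.0
grey [278 125] 8390 z 66.1 (-94.6, 0.1, 59.8, 132.0, 89.9) x -159.7..-67.1 y -29.1..29.1
orange [296 218] 326 z 71.2 (-39.7, 16.7, 20.4, 29.2, -89.7) x -53.1..-25.5 y 6.5..26.9
orange [261 221] 281 z 71.1 (-36.5, -16.3, 19.6, 22.5, 88.5) x -46.1..-25.5 y -26.2..-6.7
orange [279 256] 1781 z 71.1 (0.3, 0.7, 42.0, 54.5, -0.0) x -20.2..20.6 y -26.0..27.5
rib [279 220] 302 z 94.1 (-45.7, -0.1, 10.7, 34.8, -89.8) x -61.7..-28.5 y -4.6..5.3
rib [279 267] 481 z 94.0 (-0.1, 0.3, 12.0, 34.1, -89.7) x -16.9..16.4 y -5.6..6.3
top grey [178 146] 110 z 57.0 39.0 (683.8, 273.9, 34.3, 38.6, -33.5) [683.4 272.8]
[661.58372091  -7.92205764 185.65326975]
shift [1.7567, 1.052, 0.0139] wz 0.1543 (world -17.7 deg, j6 -1.53 -> -1.22 or alt) tilt w [-0.0, -0.0008, 0.0]
```

```bash

python3 -m jog '[50,0.878,0.526,0,0,0,0,50,0.878,0.526,0,0,0,0,50,0.878,0.526,0,0,0,0,50,0.878,0.526,0,0,0,0]' >/dev/null
python3 -m jog '[50,0.878,0.526,0,0,0,0.154,50,0.878,0.526,0,0,0,0.154,50,0.878,0.526,0,0,0,0.154,50,0.878,0.526,0,0,0,0.154,50,0.878,0.526,0,0,0,0.154,50,0.878,0.526,0,0,0,0.154]' 
python3 cov.py
```

```text
clock: 53.82
ee_pos: [424.8, 184.9, 186.3]
eef_rot: [[-0.9, 0.436, 0.0], [0.436, 0.9, -0.0], [-0.0, -0.0, -1.0]]
force: [-0.5, -0.7, -0.3]
grip_width: 50.1
gripper_force: 0.0
all (422.5, 185.0, 42.5, 56.1, -26.9) plate 1641 (422.5, 185.0, 42.5, 56.1, -26.9) rib 418 (422.1, 184.5, 11.8, 35.3, 63.8) z 28.064168734531336
[424.59939067 184.86666537 186.27449741]
shift [0.014, -0.0093, 1.1885] wz 0.0033 (world -0.4 deg, j6 -0.84 -> -0.83 or alt) tilt w [-0.0001, 0.0, 0.0]
```

```bash

python3 -m jog '[50,0.014,-0.006,0.4,0,0,0.004,50,0.014,-0.006,0.8,0,0,0.004,50,0.014,-0.006,0.8,0,0,0.004]' >/dev/null
python3 -m jog '[50,0,0,0.2,0,0,0,50,0,0,0.39,0,0,0,50,0,0,0.39,0,0,0,3,0,0,0.39,0,0,0,3,0,0,0.39,0,0,0,3,0,0,0.39,0,0,0,3,0,0,0.39,0,0,0,3,0,0,0.39,0,0,0,3,0,0,0.39,0,0,0,3,0,0,0.39,0,0,0,3,0,0,0.39,0,0,0]' 30
python3 -m jog '[3,0,0,-0.1,0,0,0,3,0,0,-0.4,0,0,0,3,0,0,-0.8,0,0,0,3,0,0,-0.8,0,0,0,3,0,0,-0.8,0,0,0]'
python3 tgt.py 92 130
```

```text
clock: 55.62
ee_pos: [421.6, 185.6, 8.3]
eef_rot: [[-0.897, 0.442, 0.0], [0.442, 0.897, 0.0], [-0.0, 0.0, -1.0]]
force: [-1.0, 0.3, 8.7]
grip_width: 12.0
gripper_force: 30.0
clock: 56.25
ee_pos: [421.2, 185.4, 127.8]
eef_rot: [[-0.897, 0.442, -0.0], [0.442, 0.897, -0.0], [0.0, -0.0, -1.0]]
force: [0.5, 0.4, -1.4]
grip_width: 11.6
gripper_force: 30.0
held plate front x 19.6 y -27.6..27.4 | rib x -10.1..16.5 z -20.3 | plate z 2.6 (6.8, -0.1, 26.3, 55.8, 0.4)
ox -1.3 [420.77151603 185.33062232 127.1461506 ]
shift [-1.7185, -0.5477, -0.0204] wz -0.1581 (world 18.1 deg, j6 -0.83 -> -1.14 or alt) tilt w [-0.0005, -0.0006, 0.0]
```

```bash

python3 -m jog '[3,-0.859,-0.274,0,0,0,0,3,-0.859,-0.274,0,0,0,0,3,-0.859,-0.274,0,0,0,0,3,-0.859,-0.274,0,0,0,0]' >/dev/null
python3 -m jog '[3,-0.859,-0.274,0,0,0,-0.158,3,-0.859,-0.274,0,0,0,-0.158,3,-0.859,-0.274,0,0,0,-0.158,3,-0.859,-0.274,0,0,0,-0.158,3,-0.859,-0.274,0,0,0,-0.158,3,-0.859,-0.274,0,0,0,-0.158]' 
python3 tgt.py 92 75
```

```text
clock: 57.55
ee_pos: [615.4, -0.8, 128.0]
eef_rot: [[-0.99, 0.14, -0.001], [0.14, 0.99, 0.0], [0.001, 0.0, -1.0]]
force: [0.2, -0.6, -0.3]
grip_width: 11.9
gripper_force: 30.0
held plate front x 20.2 y -27.7..26.9 | rib x -9.5..17.0 z -19.6 | plate z 3.3 (7.5, -0.5, 26.3, 55.3, 0.0)
ox -0.7 [615.59580288  -1.05351499 128.0896099 ]
shift [-0.0064, -0.0078, 0.3539] wz 0.0003 (world -0.0 deg, j6 -1.53 -> -1.53 or alt) tilt w [0.0, -0.0002, 0.0]
```

```bash

python3 -m jog '[3,-0.006,-0.005,0.15,0,0,0,3,-0.006,-0.005,0.28,0,0,0,3,-0.006,-0.005,0.342,0,0,0,3,-0.006,-0.005,0.356,0,0,0,3,-0.006,-0.005,0.36,0,0,0,3,-0.006,-0.005,0.36,0,0,0]'
python3 -m jog '[35,0,0,0,0,0,0,35,0,0,0,0,0,0,35,0,0,0,0,0,0,35,0,0,0,0,0,0,35,0,0,-0.1,0,0,0,50,0,0,-0.4,0,0,0,50,0,0,-0.75,0,0,0,50,0,0,-0.75,0,0,0,50,0,0,-0.75,0,0,0]'
python3 - <<'E'
from h import *
c=row();survey('top');s=arm.sense();print(s['ee_pos'])
go(565.5,339.5,184,109)
E
```

```text
clock: 58.35
ee_pos: [617.5, -3.0, 74.6]
eef_rot: [[-0.99, 0.141, 0.001], [0.141, 0.99, -0.0], [-0.001, 0.0, -1.0]]
force: [-1.1, -0.5, -0.5]
grip_width: 11.7
gripper_force: 30.0
clock: 59.48
ee_pos: [617.0, -2.9, 186.9]
eef_rot: [[-0.99, 0.141, 0.001], [0.141, 0.99, -0.0], [-0.001, 0.0, -1.0]]
force: [-1.1, 0.0, -0.8]
grip_width: 50.1
gripper_force: 0.0
grey [281 156] 4177 z 66.2 (-112.7, 0.1, 59.4, 96.1, -89.4) x -160.5..-85.0 y -29.2..29.3
orange [297 214] 530 z 71.2 (-89.4, 15.7, 21.2, 38.0, -89.7) x -106.5..-70.8 y 5.1..26.1
orange [262 217] 402 z 71.2 (-87.4, -17.8, 19.6, 33.2, 89.5) x -102.1..-71.0 y -27.6..-8.0
orange [262 256] 871 z 71.2 (-45.7, -15.4, 23.2, 41.4, 89.8) x -66.2..-25.7 y -26.8..-6.4
orange [299 256] 877 z 71.2 (-45.9, 15.1, 25.0, 41.6, -89.7) x -66.3..-25.8 y 5.9..27.4
orange [263 291] 425 z 71.2 (-10.3, -16.2, 20.7, 21.1, 88.8) x -20.5..-0.4 y -26.4..-6.7
orange [299 290] 429 z 71.1 (-10.6, 17.0, 20.7, 21.6, -1.8) x -20.4..-0.5 y 6.4..27.7
rib [279 218] 370 z 94.1 (-89.9, -1.2, 11.0, 35.8, 88.6) x -107.6..-72.5 y -6.2..4.2
rib [281 267] 461 z 94.0 (-45.8, 0.3, 11.2, 35.4, 89.7) x -63.0..-28.7 y -5.3..5.8
top grey [178 146] 98 z 56.5 38.8 (683.8, 271.6, 34.7, 36.4, -48.7) [682.8 271.9]
top orange [154 187] 47 z 32.6 26.5 (565.6, 339.5, 11.4, 31.6, -70.2) [564.9 338.8]
[616.48809631  -2.86930669 185.71619874]
shift [0.6586, 2.2116, 0.0123] wz -0.2366 (world 27.1 deg, j6 -1.53 -> -2.00 or alt) tilt w [-0.0, -0.0008, 0.0]
```

```bash

python3 -m jog '[50,0.2195,0.737,0,0,0,0,50,0.2195,0.737,0,0,0,0,50,0.2195,0.737,0,0,0,0]' >/dev/null
python3 -m jog '[50,0.2195,0.737,0,0,0,0,50,0.2195,0.737,0,0,0,0,50,0.2195,0.737,0,0,0,0]' >/dev/null
python3 -m jog '[50,0.2195,0.737,0,0,0,-0.237,50,0.2195,0.737,0,0,0,-0.237,50,0.2195,0.737,0,0,0,-0.237,50,0.2195,0.737,0,0,0,-0.237,50,0.2195,0.737,0,0,0,-0.237,50,0.2195,0.737,0,0,0,-0.237]' 
python3 cov.py
```

```text
clock: 61.08
ee_pos: [566.5, 338.4, 186.4]
eef_rot: [[-0.946, -0.324, -0.0], [-0.324, 0.946, -0.0], [0.0, -0.0, -1.0]]
force: [0.4, -1.1, 0.1]
grip_width: 49.8
gripper_force: 0.0
all (566.9, 339.9, 41.8, 54.8, 20.0) plate 1626 (566.9, 339.9, 41.8, 54.8, 20.0) rib 415 (566.5, 339.5, 11.8, 34.7, -70.7) z 27.90523544041241
[566.42595521 338.55053866 186.44730465]
shift [-0.0027, 0.0059, 1.1896] wz -0.0033 (world 0.4 deg, j6 -1.45 -> -1.46 or alt) tilt w [-0.0, -0.0001, 0.0]
```

```bash

python3 -m jog '[50,-0.003,0.009,0.4,0,0,-0.005,50,-0.003,0.009,0.8,0,0,-0.005,50,-0.003,0.009,0.8,0,0,-0.005]' >/dev/null
python3 -m jog '[50,0,0,0.2,0,0,0,50,0,0,0.39,0,0,0,50,0,0,0.39,0,0,0,3,0,0,0.39,0,0,0,3,0,0,0.39,0,0,0,3,0,0,0.39,0,0,0,3,0,0,0.39,0,0,0,3,0,0,0.39,0,0,0,3,0,0,0.39,0,0,0,3,0,0,0.39,0,0,0,3,0,0,0.39,0,0,0]' 30
python3 -m jog '[3,0,0,-0.1,0,0,0,3,0,0,-0.4,0,0,0,3,0,0,-0.8,0,0,0,3,0,0,-0.8,0,0,0,3,0,0,-0.8,0,0,0]'
python3 tgt.py 138 130
```

```text
clock: 62.88
ee_pos: [566.2, 340.9, 8.4]
eef_rot: [[-0.942, -0.336, 0.0], [-0.336, 0.942, 0.0], [-0.0, 0.0, -1.0]]
force: [-0.3, -0.6, 6.0]
grip_width: 11.6
gripper_force: 30.0
clock: 63.5
ee_pos: [566.0, 340.7, 128.3]
eef_rot: [[-0.942, -0.336, 0.0], [-0.336, 0.942, 0.0], [-0.0, 0.0, -1.0]]
force: [0.1, -0.3, -0.7]
grip_width: 12.1
gripper_force: 30.0
held plate front x 20.2 y -28.5..26.6 | rib x -9.8..17.1 z -20.5 | plate z 2.4 (7.3, -1.1, 26.6, 55.8, 0.4)
ox -0.7 [565.51767229 340.47094185 127.37538654]
shift [0.7198, -2.1238, -0.0163] wz 0.2419 (world -27.7 deg, j6 -1.46 -> -0.98 or alt) tilt w [-0.0001, -0.0006, 0.0]
```

```bash

python3 -m jog '[3,0.24,-0.708,0,0,0,0,3,0.24,-0.708,0,0,0,0,3,0.24,-0.708,0,0,0,0]' >/dev/null
python3 -m jog '[3,0.24,-0.708,0,0,0,0,3,0.24,-0.708,0,0,0,0,3,0.24,-0.708,0,0,0,0]' >/dev/null
python3 -m jog '[3,0.24,-0.708,0,0,0,0.242,3,0.24,-0.708,0,0,0,0.242,3,0.24,-0.708,0,0,0,0.242,3,0.24,-0.708,0,0,0,0.242,3,0.24,-0.708,0,0,0,0.242,3,0.24,-0.708,0,0,0,0.242]' 
python3 tgt.py 138 75
python3 - <<'E'
from h import *
survey('top')
E
```

```text
clock: 65.05
ee_pos: [571.3, 5.3, 127.8]
eef_rot: [[-0.99, 0.138, -0.0], [0.138, 0.99, 0.0], [0.0, 0.0, -1.0]]
force: [-1.2, -0.2, -0.9]
grip_width: 12.1
gripper_force: 30.0
held plate front x 20.1 y -27.7..26.9 | rib x -9.8..16.8 z -19.6 | plate z 3.3 (7.3, -0.5, 26.6, 55.4, -0.1)
ox -0.7 [571.34547854   5.10861458 127.85612362]
shift [0.0026, -0.0069, 0.3524] wz 0.0010 (world -0.1 deg, j6 -1.53 -> -1.53 or alt) tilt w [0.0, -0.0001, 0.0]
top grey [178 146] 100 z 56.5 39.3 (683.7, 274.7, 35.2, 38.3, 56.1) [683.  272.6]
```

```bash

python3 -m jog '[3,0.002,0.002,0.15,0,0,0,3,0.002,0.002,0.28,0,0,0,3,0.002,0.002,0.342,0,0,0,3,0.002,0.002,0.356,0,0,0,3,0.002,0.002,0.36,0,0,0,3,0.002,0.002,0.36,0,0,0]'
python3 -m jog '[35,0,0,0,0,0,0,35,0,0,0,0,0,0,35,0,0,0,0,0,0,35,0,0,0,0,0,0,35,0,0,-0.1,0,0,0,50,0,0,-0.4,0,0,0,50,0,0,-0.75,0,0,0,50,0,0,-0.75,0,0,0,50,0,0,-0.75,0,0,0]'
python3 - <<'E'
from h import *
c=row();save(c,'w9.png');survey('top')
E
```

```text
clock: 65.9
ee_pos: [571.4, 4.7, 74.5]
eef_rot: [[-0.99, 0.141, 0.001], [0.141, 0.99, -0.0], [-0.001, 0.0, -1.0]]
force: [0.2, 0.1, -0.2]
grip_width: 11.6
gripper_force: 30.0
clock: 67.03
ee_pos: [571.0, 4.8, 187.1]
eef_rot: [[-0.99, 0.141, 0.001], [0.141, 0.99, -0.0], [-0.001, 0.0, -1.0]]
force: [-0.7, 0.3, -0.5]
grip_width: 50.1
gripper_force: 0.0
grey [276 183] 225 z 65.8 (-159.1, -1.8, 16.0, 60.2, 13.9) x -160.9..-145.8 y -29.7..28.7
grey [259 233] 74 z 66.2 (-113.0, -18.1, 3.0, 21.8, 0.5) x -114.3..-111.6 y -29.0..-7.2
grey [305 246] 163 z 66.0 (-89.9, 18.9, 21.9, 49.2, -88.5) x -114.3..-67.0 y 7.4..30.0
orange [296 222] 263 z 71.2 (-129.8, 16.5, 20.6, 25.4, -89.7) x -140.0..-117.4 y 6.2..26.7
orange [260 221] 260 z 71.2 (-127.6, -17.0, 20.3, 20.3, -0.9) x -136.6..-117.4 y -27.0..-6.9
orange [277 257] 1791 z 71.2 (-90.9, -1.0, 41.1, 54.6, 0.1) x -111.1..-71.3 y -27.8..25.7
orange [261 291] 405 z 71.1 (-56.8, -16.6, 20.3, 20.7, -88.1) x -66.3..-46.7 y -26.4..-6.6
orange [297 291] 434 z 71.1 (-56.9, 16.1, 20.5, 22.6, 1.5) x -66.4..-47.0 y 5.6..27.4
orange [262 346] 547 z 71.2 (4.8, -16.5, 20.0, 33.0, -88.9) x -10.9..19.8 y -26.3..-6.9
orange [296 346] 584 z 71.2 (4.8, 17.3, 20.9, 32.8, -89.5) x -11.0..20.3 y 6.9..27.6
rib [279 226] 206 z 94.0 (-132.3, -0.3, 10.6, 24.5, -89.6) x -143.5..-120.2 y -4.9..5.0
rib [278 269] 481 z 94.0 (-90.8, -1.2, 11.2, 35.1, 89.8) x -107.7..-73.5 y -6.8..4.4
rib [279 352] 317 z 94.0 (-4.8, -0.0, 11.2, 26.4, -89.8) x -17.7..7.1 y -5.6..5.6
top grey [178 146] 103 z 58.5 38.7 (683.6, 272.1, 36.0, 39.6, -1.6) [682.7 272.1]
top grey [141 223] 333 z 74.8 65.6 (443.8, 366.1, 52.6, 156.1, 2.8) [457.1 357.5]
top orange [269 168] 12 z 83.1 71.0 (605.9, 13.0, 5.9, 20.3, -8.2) [606.2  12.8]
```

View pics/w9.png

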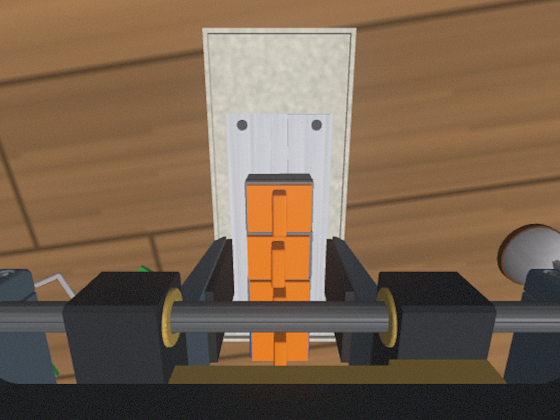

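The last view shows four orange covers, rib up, in line at (279,208), (279,258), (279,295) and (279,345). All are centred within about 1.5 mm, and the arm is clear. Handing in.

```bash
python3 -c "
from rig import arm
print(arm.finish_job())"
```

```text
the job is handed in; nothing more can be done
None
```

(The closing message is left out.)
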